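# Make the announcer's desk ready for departure

### The arm

A 7-joint arm with a two-finger parallel gripper is mounted at the origin on the work surface. World frame = base frame: x ahead of the robot, y to its left, z up, the work surface at z = 0. Lengths are in m, angles in rad, forces in N, time in s.
With the tool pointing down it reaches from about 0.425 to 0.825 m from the base axis. Payload 3.6 kg.
Tool frame: the origin (TCP) lies where the fingers leave the gripper's body, on its centre line; the fingertips stand 84 mm ahead of it and the grasp point (between the pads) lies ahead of it (ctrl.grip_depth is the y of the grasp point in the tool frame, in m); y points along the fingers, x is the direction in which the jaws open and shut, and the axes are right-handed (so a half turn about y gives the same grasp; the last joint's range is limited). The gripper opens to 93 mm and grips with 3 to 60 N. Pads are 15 mm wide; open, the fingers measure 128 mm over their backs; the gripper's body (75 mm by 188 mm) begins 65 mm behind the grasp point.
Start: joints at [1.312, 0.615, -0.013, 1.423, 0.008, 1.103, -0.04], TCP at [0.15, -0.632, 0.303] pointing down, gripper open.
Joint ranges: [-3.12, 3.12], [-0.3, 2.06], [-1.34, 1.32], [0.26, 2.42], [-1.36, 4.5], [0.01, 1.98], [-2.84, 2.84]. Speed limits (rad/s): [2.79, 2.79, 3.14, 3.14, 3.14, 3.14, 3.14].

### API

Orientations are given as a unit quaternion [x, y, z, w].
In Python, from station import ctrl, eyes, job_done gives the robot as it stands.
- The arm moves only by the tool servo_tool, never from a script. Its argument "deltas" is a list of rows, each a list of 7 numbers: the turn, a rotation vector about the tool's x, y, z in rad, then the shift along the tool's x, y, z in m, then the closure, from -1 (fully open) to 1 (shut), so that 0 is half open. In form: [[ax, ay, az, x, y, z, gripper], ...]. A call has 1 to 20 rows; each row is the pose to reach, as a shift and turn from the pose commanded when the call began, along the tool's axes at that moment; what a row does not reach only later rows make up. A row lasts 1/10 s, in which the tool goes at most 50 mm and 8.59 degrees, less where a joint would pass 70% of its speed; a pose out of reach is approached as far as the arm can. A call with a gripper value outside its range is refused whole. The fingers move at their own pace and stop on an object; "newtons" is the grip in N (left out, the last holds). Time passes only in rows, so rows that repeat a pose let the fingers close. It gives the time, the measured TCP pose, the force and the opening at its end, in the units of the state.
- ctrl.read_state(): the state, without advancing time (a new reading comes with each control period).
- eyes.grab_frame(name): name is "scene" or "top" or "wrist"; returns (picture, depth): 384x512x3 uint8, red, green, blue; 384x512 float32, m along the optical axis (not along the pixel's ray), 0 where there is no reading.
- eyes.get_calibration(name): a dict with "K" (3x3 intrinsics, pixels), "R" (3x3) and "t" (3): a world point X has camera coordinates R X + t. Camera axes: x right, y down, z forward; pixel columns grow to the right and rows downward; lengths in m; the calibration is good to about 2 mm. A picture is of the moment at which its call begins: read the wrist's pose just before it. get_calibration takes no time and is no camera call; for the wrist camera it gives the pose at the moment of the call.
- job_done(): hands the job in, once; it reports no verdict.
The state is a dict: "clock": time; "joints": joint angles; "joint_vel": joint speeds; "joint_torque": joint torques, N m; "tool_pos": TCP position; "eef_rot": TCP orientation; "contact_force": force on the tool from outside, world axes, zero at the start; "moment": the same for the moment, N m; "grip_width": finger opening in m.
Only numpy, scipy, OpenCV 4.12 (cv2) and the standard library are available. Lean on these libraries where they do the work, as an engineer would, in place of code of your own. Each camera call takes 0.05 s, during which the arm holds its last target. There are 200 camera calls.

### The job

Get the announcer's desk ready before the train sets off: first fold all four sides of the stowage box fully upright, then lay every two-way radio flat on the floor of the box, all of them inside it. Push the empty meal boxes off the left end of the desk so that they drop into the waste tub (at any time), and leave the other things on the desk standing where they are.

Things in the scene. Friction and masses are not known exactly. Their poses are not given: they have to be found in the camera images.
- tray: fold-flat stowage box in aluminium and grey plastic, its 164 x 284 x 10 mm base screwed to the desk; origin at the middle of the base's underside (desk level), z up, inner floor 10 mm above the origin. The short way is x (hinge lines of the near and far panels at x = -80 and +80 mm), the long way is y (hinge lines of the left and right panels at y = +140 and -140 mm). With its sides up it is 155 x 275 mm inside, the walls reach 59 mm and the tabs 81 mm above the desk
- side_near (a joint): stiff hinge of the near (-x) side panel: 0 = flat on the desk, 1.57 rad = upright at its stop. Starts 0 to 0.6, stays where left, needs about 2 N at the tab. The hinge line runs along the box's x = -80 mm, parallel to y, 12 mm above the desk. The panel is 5 mm thick and 270 mm long, 45 mm high; a 30 mm wide, 22 mm long, 5 mm thick finger tab stands out from the middle of its free edge (47 to 69 mm from the hinge line)
- side_far (a joint): stiff hinge of the far (+x) side panel: 0 = flat on the desk, 1.57 rad = upright at its stop. Starts 0 to 0.6, stays where left, needs about 2 N at the tab. The hinge line runs along the box's x = +80 mm, parallel to y, 12 mm above the desk. The panel is 5 mm thick and 270 mm long, 45 mm high; a 30 mm wide, 22 mm long, 5 mm thick finger tab stands out from the middle of its free edge (47 to 69 mm from the hinge line)
- side_left (a joint): stiff hinge of the left (+y) side panel: 0 = flat on the desk, 1.57 rad = upright at its stop. Starts 0 to 0.6, stays where left, needs about 2 N at the tab. The hinge line runs along the box's y = +140 mm, parallel to x, 12 mm above the desk. The panel is 5 mm thick and 150 mm long, 45 mm high; a 30 mm wide, 22 mm long, 5 mm thick finger tab stands out from the middle of its free edge (47 to 69 mm from the hinge line)
- side_right (a joint): stiff hinge of the right (-y) side panel: 0 = flat on the desk, 1.57 rad = upright at its stop. Starts 0 to 0.6, stays where left, needs about 2 N at the tab. The hinge line runs along the box's y = -140 mm, parallel to x, 12 mm above the desk. The panel is 5 mm thick and 150 mm long, 45 mm high; a 30 mm wide, 22 mm long, 5 mm thick finger tab stands out from the middle of its free edge (47 to 69 mm from the hinge line)
- tab_near (a point): middle of the finger tab of the near panel, 60 mm from its hinge line; x points from the hinge to the tab's end, y along the hinge. The tab can be pinched across its 30 mm width (along y) and swung about the hinge
- tab_far (a point): middle of the finger tab of the far panel, 60 mm from its hinge line; x points from the hinge to the tab's end, y along the hinge. The tab can be pinched across its 30 mm width (along y) and swung about the hinge
- tab_left (a point): middle of the finger tab of the left panel, 60 mm from its hinge line; x points from the hinge to the tab's end, y along the hinge. The tab can be pinched across its 30 mm width (along y) and swung about the hinge
- tab_right (a point): middle of the finger tab of the right panel, 60 mm from its hinge line; x points from the hinge to the tab's end, y along the hinge. The tab can be pinched across its 30 mm width (along y) and swung about the hinge
- radio1: black two-way radio lying on its back, about 0.2 kg, may be absent: body 100 x 50 mm and 32 mm thick, with a stub antenna (13 mm thick, out to 85 mm from the origin) and a knob on its +x end; origin at the middle of the body's underside, x along the length, z up out of the front
- radio2: black two-way radio lying on its back, about 0.2 kg, may be absent: body 100 x 50 mm and 32 mm thick, with a stub antenna (13 mm thick, out to 85 mm from the origin) and a knob on its +x end; origin at the middle of the body's underside, x along the length, z up out of the front
- radio3: black two-way radio lying on its back, about 0.2 kg, may be absent: body 100 x 50 mm and 32 mm thick, with a stub antenna (13 mm thick, out to 85 mm from the origin) and a knob on its +x end; origin at the middle of the body's underside, x along the length, z up out of the front
- mealbox1: empty closed brown card meal box, light, may be absent: 100 mm (x) by 130 mm (y), 46 mm high, too wide to grip; origin at the middle of its underside
- mealbox2: empty closed brown card meal box, light, may be absent: 100 mm (x) by 130 mm (y), 46 mm high, too wide to grip; origin at the middle of its underside
- bin: grey waste tub on a small trolley parked at the left end of the desk, 420 mm (x) by 300 mm (y) and 130 mm deep, walls 6 mm, rim 45 mm below the desk top and tucked 35 mm in under it; origin at the middle of the tub's underside, 175 mm below the desk top. The desk ends in a straight edge along x at y = +0.48 m, that is 115 mm to the -y side of the tub's middle
- mug: white mug, 78 mm across, 88 mm high; origin under its middle; leave it alone
- flask: steel flask, 68 mm across, 200 mm high; origin under its middle; leave it alone
- inkpad: flat dark tin ink pad, 75 x 50 x 16 mm; origin under its middle; leave it alone
- stamp: wooden hand stamp standing upright, 34 mm across, 60 mm high; origin under its middle; leave it alone
- tape: roll of tape lying flat, 80 mm across, 24 mm high; origin under its middle; leave it alone
- logbook: closed blue book, 215 x 155 x 26 mm; origin under its middle; leave it alone
- stapler: black stapler, 125 x 34 x 45 mm; origin under its middle; leave it alone

How it is judged:
By the outcome, as a careful person would: the job done as asked, in the order asked, and still so for the second after the job is handed in, with the robot touching nothing.
Of radio1, radio2, radio3 only 2 to 3 are there at a start; the rules pass over those that are not, and their reading is None.
Of mealbox1, mealbox2 only 1 to 2 are there at a start; the rules pass over those that are not, and their reading is None.
At some moment in a run one of radio1, radio2, radio3 may be knocked a few centimetres aside while the robot is not near it.
Once in a run the grip may slacken for a moment while it holds something.
It also fails if it takes over 210 s, if anything falls off the work surface, if the arm or the gripper's body presses on something with over 40 N, if the wrist force passes 120 N, or if a joint passes its speed limit or range.

## Working session

There is one attempt and no reset: what is moved stays moved. The work goes in short steps, Python scripts to look and compute and a tool call to move; the robot and the scene stay as the last step left them, time stands still between calls to the robot, and variables do not carry over. Pictures are saved under pics/ and viewed, about 12 in all and at most 16, crops included, and the job is handed in when it is done.

Besides the shell and the picture viewer there is one more tool, called after ">>>" as name(argument=value, ...) on one line, values as JSON. servo_tool: Moves the arm, as the interface text tells. Its arguments: {"type":"object","properties":{"deltas":{"type":"array","items":{"type":"array","items":{"type":"number"}}},"newtons":{"type":"number"}},"required":["deltas"]}

```bash
ls; mkdir -p pics
cat > h.py <<'E'
import numpy as np,cv2
from station import ctrl,eyes,job_done
from scipy.spatial.transform import Rotation as Ro
def grab(n):
    c=eyes.get_calibration(n); p,d=eyes.grab_frame(n); return p,d,c
def save(p,f): cv2.imwrite('pics/'+f,cv2.cvtColor(p,cv2.COLOR_RGB2BGR))
def world(c,d):
    K,R,t=[np.array(c[k]) for k in('K','R','t')]
    v,u=np.mgrid[:d.shape[0],:d.shape[1]]
    P=np.stack([(u-K[0,2])/K[0,0]*d,(v-K[1,2])/K[1,1]*d,d],-1)
    return (P-t)@R
def ray(c,u,v,z):
    K,R,t=[np.array(c[k]) for k in('K','R','t')]
    r=R.T@np.linalg.inv(K)@[u,v,1]; o=-R.T@t
    return o+r*(z-o[2])/r[2]
E
python3 - <<'E'
from h import *
s=ctrl.read_state();print(s,ctrl.grip_depth)
print(Ro.from_quat(s['eef_rot']).as_matrix().round(3))
for n in('top','scene'):
    p,d,c=grab(n);save(p,n+'0.png');np.savez(n+'0.npz',p=p,d=d,**c)
    print(n,c,(d==0).mean())
E
```

```text
pics
{'clock': 0.0, 'joints': array([ 1.31150887,  0.61589405, -0.01261165,  1.42486506,  0.00810951,
        1.10338793, -0.04041694]), 'joint_vel': array([ 0.00047466, -0.00079243,  0.00108591, -0.00121092, -0.00061575,
        0.00113848,  0.00075506]), 'joint_torque': array([ 2.23920265e-04, -4.58938551e+01,  2.08929917e-01, -1.65748376e+01,
       -6.11738046e-02,  2.04633654e-02,  2.29315146e-04]), 'tool_pos': array([ 0.14982642, -0.63191604,  0.30160847]), 'eef_rot': array([-0.55415683,  0.43924174, -0.43783276,  0.55522912]), 'contact_force': array([0.75942344, 0.54048759, 0.11649839]), 'moment': array([-0.02388689,  0.00856325,  0.03332662]), 'grip_width': 0.09303493039766494} 0.0653
[[ 0.231 -0.001  0.973]
 [-0.973  0.002  0.231]
 [-0.003 -1.    -0.   ]]
top {'K': array([[437.39314088,   0.        , 254.45913511],
       [  0.        , 437.39314088, 179.15596603],
       [  0.        ,   0.        ,   1.        ]]), 'R': array([[ 0.00248342, -0.99995163,  0.00951658],
       [-0.98643461, -0.00401165, -0.16410565],
       [ 0.16413589, -0.00897994, -0.98639686]]), 't': array([0.08542396, 0.49791258, 1.40938845])} 0.00396728515625
scene {'K': array([[498.30588181,   0.        , 255.68047637],
       [  0.        , 498.30588181, 188.20531073],
       [  0.        ,   0.        ,   1.        ]]), 'R': array([[-0.71556479,  0.69837811, -0.01533145],
       [ 0.51362642,  0.51113763, -0.68914891],
       [-0.47345003, -0.50100533, -0.72445754]]), 't': array([ 0.31521135, -0.32288709,  1.70721535])} 0.003962198893229167
```

View pics/top0.png

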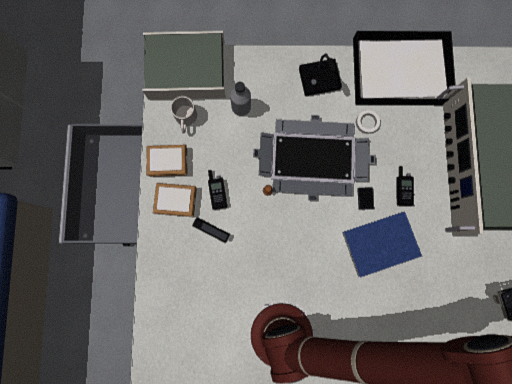

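View pics/scene0.png

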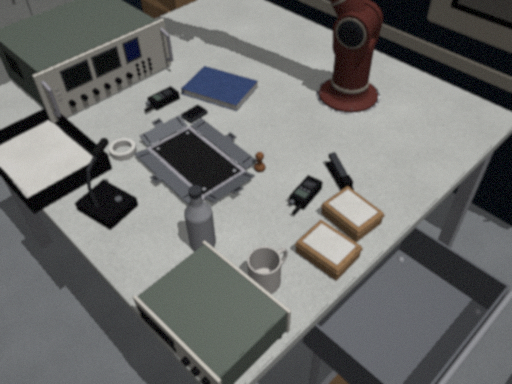

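The top view shows:
- **Radios:** two, at (218,192) and (405,188).
- **Meal boxes:** two, at (166,160) and (175,199).
- **Stowage box:** (314,157).
- **Things to leave:** stamp (268,190), stapler (212,230), mug (182,110), flask (240,100), tape (368,121), ink pad (366,198) and logbook (382,244).

The scene view agrees.

Run:
```python
from h import *
f=np.load('top0.npz');p,d=f['p'],f['d'];c=dict(K=f['K'],R=f['R'],t=f['t'])
W=world(c,d)
print('desk z',[np.round(W[v,u],3) for v,u in((250,300),(215,320),(110,290),(170,425))])
def rect(name,box,sel,zt=None):
    u0,v0,u1,v1=box
    m=np.zeros(d.shape,bool);m[v0:v1,u0:u1]=sel[v0:v1,u0:u1]
    n,l,s,_=cv2.connectedComponentsWithStats(m.astype(np.uint8));k=1+np.argmax(s[1:,4]);m=l==k
    v,u=np.nonzero(m);P=W[m];z=np.median(P[:,2]) if zt is None else zt
    Q=np.array([ray(c,a,b,z)[:2] for a,b in zip(u,v)]).astype(np.float32)
    (x,y),(w,h),a=cv2.minAreaRect(Q*1000)
    B=cv2.boxPoints(((x,y),(w,h),a)); e=[B[1]-B[0],B[2]-B[1]];e=max(e,key=np.linalg.norm)
    print(name,len(v),'c',round(x),round(y),'wh',round(w),round(h),'long dir',round(np.degrees(np.arctan2(e[1],e[0])),1),'z',round(np.median(P[:,2])*1000),'cen',Q.mean(0).round(3))
g=p.astype(int).sum(2);Z=W[...,2]
dark=g<200
rect('radioA',(200,165,235,215),dark,.03)
rect('radioB',(390,160,420,212),dark,.03)
for n,b in(('m1',(140,138,192,180)),('m2',(145,178,200,222)),('stapler',(188,212,235,245)),('mug',(165,90,200,135)),('flask',(225,78,255,118)),('stamp',(260,180,276,198)),('tape',(352,106,385,136)),('inkpad',(355,184,378,212)),('log',(340,205,425,280))):
    rect(n,b,Z>.008)
rect('trayfloor',(270,130,358,185),dark,.01)
import math
# panels
for n,(v,u) in dict(far=(127,314),near=(187,314),left=(155,266),right=(158,362)).items(): print(n,W[v-2:v+3,u-2:u+3].reshape(-1,3).mean(0).round(3))
# profile across panels
for u in (300,330): print([ (v,*(W[v,u]*1000).round().astype(int)) for v in list(range(114,142,2))+list(range(172,202,2))])
for v in (158,): print([ (u,*(W[v,u]*1000).round().astype(int)) for u in list(range(250,278,2))+list(range(348,380,2))])
big=cv2.resize(p[100:220,240:440],None,fx=4,fy=4,interpolation=cv2.INTER_CUBIC);save(big,'tray0.png')
```

```text
desk z [array([ 0.266, -0.065, -0.001]), array([ 0.383, -0.134,  0.002]), array([ 0.751, -0.037, -0.002]), array([ 0.538, -0.498,  0.002])]
radioA 448 c 466 212 wh 135 51 long dir 10.1 z 31 cen [0.453 0.211]
radioB 504 c 480 -416 wh 54 132 long dir -2.9 z 30 cen [ 0.466 -0.414]
m1 1241 c 559 380 wh 105 132 long dir -89.5 z 45 cen [0.559 0.379]
m2 1275 c 428 349 wh 134 103 long dir 85.4 z 46 cen [0.427 0.349]
stapler 381 c 330 230 wh 123 34 long dir 64.6 z 40 cen [0.33  0.229]
mug 771 c 724 332 wh 150 115 long dir 0.4 z 59 cen [0.747 0.329]
flask 572 c 744 134 wh 115 65 long dir 3.5 z 130 cen [0.742 0.134]
stamp 123 c 471 35 wh 39 55 long dir -63.1 z 21 cen [0.469 0.037]
tape 272 c 703 -303 wh 81 82 long dir -65.8 z 22 cen [ 0.704 -0.302]
inkpad 331 c 437 -285 wh 71 53 long dir 0.2 z 17 cen [ 0.437 -0.286]
log 3204 c 286 -331 wh 163 221 long dir -71.5 z 26 cen [ 0.286 -0.331]
trayfloor 2925 c 580 -114 wh 259 137 long dir 87.1 z 10 cen [ 0.579 -0.113]
far [ 0.684 -0.117  0.019]
near [ 0.476 -0.114  0.017]
left [0.584 0.048 0.022]
right [ 0.574 -0.277  0.025]
[(114, np.int64(736), np.in
[... 3770 characters left out ...]
t64(-246), np.int64(13)), (354, np.int64(576), np.int64(-252), np.int64(16)), (356, np.int64(577), np.int64(-260), np.int64(11)), (358, np.int64(575), np.int64(-264), np.int64(22)), (360, np.int64(574), np.int64(-271), np.int64(24)), (362, np.int64(574), np.int64(-277), np.int64(26)), (364, np.int64(574), np.int64(-284), np.int64(25)), (366, np.int64(573), np.int64(-289), np.int64(31)), (368, np.int64(574), np.int64(-297), np.int64(28)), (370, np.int64(571), np.int64(-300), np.int64(42)), (372, np.int64(572), np.int64(-308), np.int64(35)), (374, np.int64(571), np.int64(-314), np.int64(39)), (376, np.int64(581), np.int64(-333), np.int64(-4)), (378, np.int64(580), np.int64(-338), np.int64(3))]
```

View pics/tray0.png

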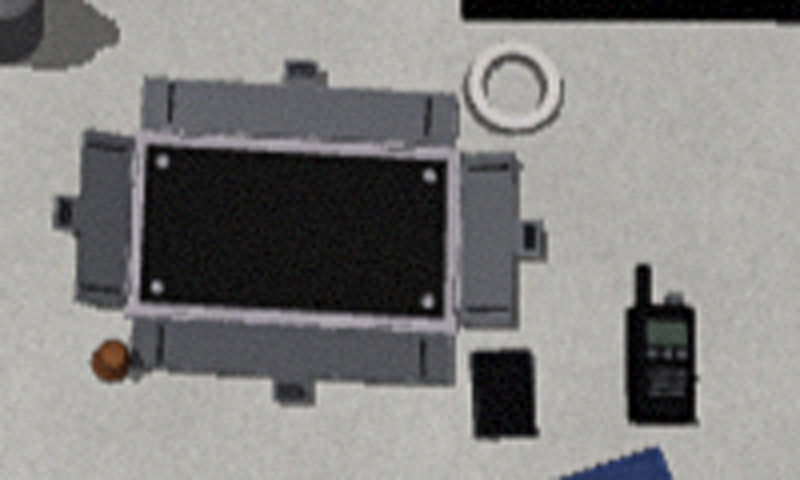

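```bash
cat >> h.py <<'E'
TC=np.array([.580,-.114]);TY=np.radians(-2.8)
EX=np.array([np.cos(TY),np.sin(TY),0]);EY=np.array([-EX[1],EX[0],0])
OUT=dict(near=-EX,far=EX,left=EY,right=-EY)
HD=dict(near=.08,far=.08,left=.14,right=.14)
def tabpt(n,th,r=.058): return np.r_[TC,.012]+OUT[n]*(HD[n]+r*np.cos(th))+np.array([0,0,r*np.sin(th)])
def go(grasp,jaw_deg,show=True):
    """tool-frame row to bring grasp point to world xyz, jaw axis at jaw_deg (mod 180), fingers down"""
    s=ctrl.read_state();R0=Ro.from_quat(s['eef_rot']).as_matrix()
    best=None
    for k in(0,180):
        a=np.radians(jaw_deg+k);x=np.array([np.cos(a),np.sin(a),0]);y=np.array([0,0,-1.]);T=np.c_[x,y,np.cross(x,y)]
        rv=Ro.from_matrix(R0.T@T).as_rotvec()
        if best is None or np.linalg.norm(rv)<np.linalg.norm(best[0]):best=(rv,T)
    rv,T=best;tcp=np.array(grasp)-T[:,1]*ctrl.grip_depth
    sh=R0.T@(tcp-s['tool_pos'])
    if show:print(np.r_[rv,sh].round(3).tolist(),'rows~',round(max(np.linalg.norm(sh)/.05,np.degrees(np.linalg.norm(rv))/8.5)+1,1))
    return rv,sh
E
python3 - <<'E'
from h import *
f=np.load('top0.npz');p,d=f['p'],f['d'];c=dict(K=f['K'],R=f['R'],t=f['t'])
for n,(u,v) in dict(far=(315.5,118),near=(313.75,198),left=(256,153.2),right=(373,160)).items():
    r=[]
    for th in np.arange(-.1,.8,.02):
        q=tabpt(n,th);e=ray(c,u,v,q[2])-q
        r.append((abs(e@OUT[n]),th,(e@np.cross([0,0,1],OUT[n]))*1000,q.round(3)))
    print(n,min(r,key=lambda a:a[0]))
# corners of frame, z=.012
for q in((135,135),(460,150),(458,328),(128,318)):
    w=ray(c,240+q[0]/4,100+q[1]/4,.012)-np.r_[TC,0];print((w@EX*1000).round(),(w@EY*1000).round())
print('bin x',[ray(c,130,v,-.045).round(3) for v in(126,241)])
go(tabpt('near',.2,.064)+[0,0,.10],90-2.8)
E
```

```text
far (np.float64(0.00013094599732936069), np.float64(0.04000000000000001), np.float64(-3.2432304939999903), array([ 0.718, -0.121,  0.014]))
near (np.float64(0.002438790141696237), np.float64(-0.1), np.float64(6.425287025285153), array([ 0.442, -0.107,  0.006]))
left (np.float64(8.779248962431623e-05), np.float64(0.2600000000000001), np.float64(0.6718922715834899), array([0.59 , 0.082, 0.027]))
right (np.float64(0.004031043594234603), np.float64(0.2600000000000001), np.float64(-3.01691978101758), array([ 0.57 , -0.31 ,  0.027]))
74.0 139.0
76.0 -142.0
-79.0 -142.0
-85.0 137.0
bin x [array([ 0.703,  0.532, -0.045]), array([ 0.295,  0.512, -0.045])]
[0.0, 0.282, -0.002, -0.444, 0.113, 0.401] rows~ 13.2
```

```bash
sed -i 's/\.580,-\.114/.577,-.116/' h.py; python3 -c "
from h import *
go([.52,-.116,.32],90-2.8)"
```

```text
[0.0, 0.282, -0.002, -0.417, -0.083, 0.479] rows~ 13.8
```

>>> servo_tool(deltas=[[0, 0.282, 0, -0.417, -0.083, 0.479, -1], [0, 0.282, 0, -0.417, -0.083, 0.479, -1], [0, 0.282, 0, -0.417, -0.083, 0.479, -1], [0, 0.282, 0, -0.417, -0.083, 0.479, -1], [0, 0.282, 0, -0.417, -0.083, 0.479, -1], [0, 0.282, 0, -0.417, -0.083, 0.479, -1], [0, 0.282, 0, -0.417, -0.083, 0.479, -1], [0, 0.282, 0, -0.417, -0.083, 0.479, -1], [0, 0.282, 0, -0.417, -0.083, 0.479, -1], [0, 0.282, 0, -0.417, -0.083, 0.479, -1], [0, 0.282, 0, -0.417, -0.083, 0.479, -1], [0, 0.282, 0, -0.417, -0.083, 0.479, -1], [0, 0.282, 0, -0.417, -0.083, 0.479, -1], [0, 0.282, 0, -0.417, -0.083, 0.479, -1], [0, 0.282, 0, -0.417, -0.083, 0.479, -1], [0, 0.282, 0, -0.417, -0.083, 0.479, -1], [0, 0.282, 0, -0.417, -0.083, 0.479, -1]])

```text
clock: 1.8
tool_pos: [0.5189, -0.118, 0.3855]
eef_rot: [-0.487, 0.513, -0.513, 0.486]
contact_force: [0.9, -0.7, -0.1]
grip_width: 0.0934
```

```bash
python3 -c "
from h import *
p,d,c=grab('wrist');save(p,'w1.png');np.savez('w1.npz',p=p,d=d,**c);print(ctrl.read_state())"
```

```text
{'clock': 1.85, 'joints': array([ 0.24518141,  0.35772024, -0.09075433,  1.63105514,  0.03534988,
        1.15506292, -1.47727729]), 'joint_vel': array([-1.84432117e-03, -1.13896961e-03, -8.00159813e-03, -4.93214480e-03,
       -1.20951724e-03,  2.45202504e-04,  2.76527323e-06]), 'joint_torque': array([-1.70063451e-01, -3.47533214e+01, -4.24289592e-01, -1.70723426e+01,
       -1.45708612e-02, -7.51243019e-02,  1.50088028e-03]), 'tool_pos': array([ 0.51901664, -0.11779266,  0.38563457]), 'eef_rot': array([-0.48706073,  0.51296601, -0.5128496 ,  0.4864391 ]), 'contact_force': array([-0.04551293, -0.53973067,  0.03109768]), 'moment': array([ 0.07413429, -0.01228626,  0.0039866 ]), 'grip_width': 0.09286390997635231}
```

View pics/w1.png

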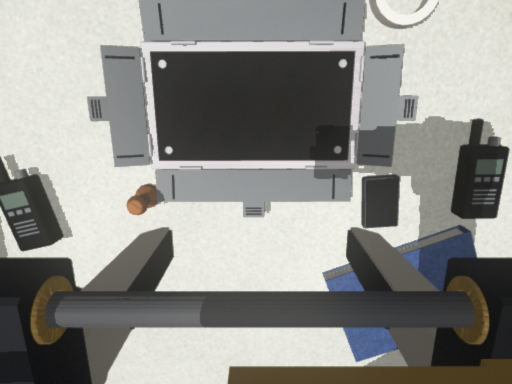

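The wrist view shows the box from close by, with its base corners at (145,42), (362,42), (355,170) and (152,170). The near tab is at (254,210), the left at (96,108) and the right at (409,107).

Run:
```python
from h import *
f=np.load('w1.npz');p,d=f['p'],f['d'];c=dict(K=f['K'],R=f['R'],t=f['t'])
W=world(c,d)
fl=np.array([ray(c,u,v,.010)[:2] for u,v in((153,52),(353,52),(348,160),(157,162))]);print('floor corners',fl.round(3),'mean',fl.mean(0).round(4))
sc=np.array([ray(c,u,v,.010)[:2] for u,v in((162.5,64),(343,63),(337,150),(168.5,150))]);print('screws mean',sc.mean(0).round(4),'yaw',np.degrees(np.arctan2(*( (sc[0]-sc[1]+sc[3]-sc[2])[::-1])))-90, np.degrees(np.arctan2(*((sc[0]+sc[1]-sc[2]-sc[3])[::-1]))))
for n,(u,v) in dict(near=(254,211),left=(96,108),right=(409,107)).items():
    m=W[v-3:v+4,u-3:u+4].reshape(-1,3);print(n,np.median(m,0).round(4))
    r=[]
    for th in np.arange(-.1,.8,.02):
        q=tabpt(n,th);e=ray(c,u,v,q[2])-q
        r.append((abs(e@OUT[n]),th,(e@np.cross([0,0,1],OUT[n]))*1000,q.round(3)))
    print(min(r,key=lambda a:a[0]))
for u,v in((200,195),(300,195),(254,200),(115,110),(388,100),(250,5),(250,25)):print(u,v,np.median(W[v-2:v+3,u-2:u+3].reshape(-1,3),0).round(4))
```

```text
floor corners [[ 0.658  0.01 ]
 [ 0.644 -0.243]
 [ 0.506 -0.239]
 [ 0.517  0.024]] mean [ 0.5814 -0.112 ]
screws mean [ 0.5822 -0.112 ] yaw -2.9360964567384684 -3.3633047912376735
near [ 0.4436 -0.1059  0.0241]
(np.float64(4.43328061980488e-05), np.float64(0.6600000000000001), np.float64(-3.2160164018585413), array([ 0.451, -0.11 ,  0.048]))
left [0.5936 0.0835 0.0352]
(np.float64(0.006658786302002579), np.float64(0.44000000000000017), np.float64(-6.826754577239046), array([0.586, 0.076, 0.037]))
right [ 0.5738 -0.3064  0.0385]
(np.float64(2.0272082138524306e-05), np.float64(0.6200000000000002), np.float64(6.303238884197902), array([ 0.568, -0.303,  0.046]))
200 195 [ 0.4698 -0.0324  0.0204]
300 195 [ 0.4623 -0.1707  0.0202]
254 200 [ 0.4587 -0.1067  0.0214]
115 110 [0.5898 0.0634 0.0274]
388 100 [ 0.5834 -0.2837  0.0284]
250 5 [ 0.7021 -0.1161  0.0218]
250 25 [ 0.6811 -0.1147  0.0185]
```

```bash
sed -i 's/\.577,-\.116/.5815,-.112/; s/radians(-2.8)/radians(-2.9)/' h.py
cat >> h.py <<'E'
def arc(n,th0,th1=1.6,k=14,r0=.065,r1=.067):
    R0=Ro.from_quat(ctrl.read_state()['eef_rot']).as_matrix();a=tabpt(n,th0,r0)
    for i in range(1,k+1):
        th=th0+(th1-th0)*i/k;print(((tabpt(n,th,r0+(r1-r0)*i/k)-a)@R0).round(3).tolist())
E
python3 -c "
from h import *
print(tabpt('near',.18,.065)); go(tabpt('near',.18,.065)+[0,0,.06],87.1); go(tabpt('near',.18,.065),87.1)
arc('near',.18)"
```

```text
[ 0.43773451 -0.10471715  0.02363692]
[0.001, -0.002, 0.001, -0.009, 0.237, -0.082] rows~ 6.0
[0.001, -0.002, 0.001, -0.009, 0.297, -0.082] rows~ 7.2
[0.0, -0.006, 0.001]
[0.0, -0.013, 0.003]
[-0.0, -0.019, 0.006]
[-0.0, -0.025, 0.009]
[-0.0, -0.03, 0.013]
[-0.0, -0.035, 0.018]
[-0.0, -0.04, 0.022]
[-0.0, -0.044, 0.028]
[-0.0, -0.047, 0.033]
[-0.0, -0.05, 0.039]
[-0.0, -0.052, 0.046]
[-0.0, -0.054, 0.052]
[-0.0, -0.055, 0.059]
[-0.0, -0.055, 0.066]
```

>>> servo_tool(deltas=[[0, 0, 0, -0.009, 0.237, -0.082, -0.2], [0, 0, 0, -0.009, 0.237, -0.082, -0.2], [0, 0, 0, -0.009, 0.237, -0.082, -0.2], [0, 0, 0, -0.009, 0.237, -0.082, -0.2], [0, 0, 0, -0.009, 0.237, -0.082, -0.2], [0, 0, 0, -0.009, 0.237, -0.082, -0.2], [0, 0, 0, -0.009, 0.257, -0.082, -0.2], [0, 0, 0, -0.009, 0.277, -0.082, -0.2], [0, 0, 0, -0.009, 0.297, -0.082, -0.2], [0, 0, 0, -0.009, 0.297, -0.082, -0.2], [0, 0, 0, -0.009, 0.297, -0.082, 1], [0, 0, 0, -0.009, 0.297, -0.082, 1], [0, 0, 0, -0.009, 0.297, -0.082, 1], [0, 0, 0, -0.009, 0.297, -0.082, 1], [0, 0, 0, -0.009, 0.297, -0.082, 1], [0, 0, 0, -0.009, 0.297, -0.082, 1]], newtons=15)

```text
clock: 3.45
tool_pos: [0.439, -0.105, 0.0894]
eef_rot: [0.487, -0.511, 0.514, -0.487]
contact_force: [0.4, -5.7, 2.0]
grip_width: 0.0295
```

>>> servo_tool(deltas=[[0, 0, 0, 0, -0.006, 0.001, 1], [0, 0, 0, 0, -0.013, 0.003, 1], [0, 0, 0, 0, -0.019, 0.006, 1], [0, 0, 0, 0, -0.025, 0.009, 1], [0, 0, 0, 0, -0.03, 0.013, 1], [0, 0, 0, 0, -0.035, 0.018, 1], [0, 0, 0, 0, -0.04, 0.022, 1], [0, 0, 0, 0, -0.044, 0.028, 1], [0, 0, 0, 0, -0.047, 0.033, 1], [0, 0, 0, 0, -0.05, 0.039, 1], [0, 0, 0, 0, -0.052, 0.046, 1], [0, 0, 0, 0, -0.054, 0.052, 1], [0, 0, 0, 0, -0.055, 0.059, 1], [0, 0, 0, 0, -0.055, 0.066, 1], [0, 0, 0, 0, -0.055, 0.07, 1], [0, 0, 0, 0, -0.055, 0.07, 1]])

```text
clock: 5.05
tool_pos: [0.5061, -0.1085, 0.1437]
eef_rot: [-0.489, 0.513, -0.512, 0.485]
contact_force: [-2.9, -5.1, 3.8]
grip_width: 0.0301
```

Run:
```python
from h import *
p,d,c=grab('wrist');save(p,'w2.png')
print(ctrl.read_state()['contact_force'],tabpt('near',1.57,.067))
```

```text
[-2.4066831  -5.03261093  3.35264148] [ 0.50154917 -0.10794987  0.07899998]
```

View pics/w2.png

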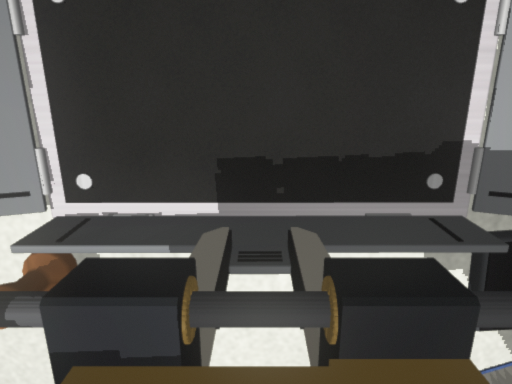

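The near panel looks close to upright, with its inner face at rows 215–250. I'll push a little further to find the stop.

>>> servo_tool(deltas=[[0, 0, 0, 0, 0, 0.004, 1], [0, 0, 0, 0, 0, 0.008, 1], [0, 0, 0, 0, 0, 0.008, 1]])

```text
clock: 5.4
tool_pos: [0.5091, -0.1086, 0.1435]
eef_rot: [-0.492, 0.517, -0.508, 0.482]
contact_force: [-10.9, -4.1, 12.1]
grip_width: 0.0298
```

```bash
python3 -c "
from h import *
print(tabpt('left',.36,.065)); go(tabpt('left',.36,.065)+[0,0,.07],-2.9); go(tabpt('left',.36,.065),-2.9)
"
```

```text
[0.59166075 0.0885761  0.03489783]
[0.013, 1.57, 0.016, -0.201, -0.028, 0.072] rows~ 11.6
[0.013, 1.57, 0.016, -0.201, 0.041, 0.073] rows~ 11.6
```

>>> servo_tool(deltas=[[0, 0, 0, 0, 0, 0, -0.2], [0, 0, 0, 0, 0, 0, -0.2], [0, 0, 0, 0, -0.04, 0, -0.2], [0, 0, 0, 0, -0.08, 0, -0.2], [0, -0.15, 0, -0.05, -0.08, 0.03, -0.2], [0, -0.3, 0, -0.09, -0.08, 0.05, -0.2], [0, -0.45, 0, -0.13, -0.08, 0.065, -0.2], [0, -0.6, 0, -0.17, -0.08, 0.065, -0.2], [0, -0.75, 0, -0.2, -0.08, 0.065, -0.2], [0, -0.9, 0, -0.2, -0.08, 0.065, -0.2], [0, -1.05, 0, -0.2, -0.08, 0.065, -0.2], [0, -1.2, 0, -0.2, -0.08, 0.065, -0.2], [0, -1.35, 0, -0.2, -0.08, 0.065, -0.2], [0, -1.5, 0, -0.2, -0.08, 0.065, -0.2], [0, -1.571, 0, -0.2, -0.08, 0.065, -0.2], [0, -1.571, 0, -0.2, -0.08, 0.065, -0.2]])

```text
clock: 7.0
tool_pos: [0.5911, 0.0904, 0.2236]
eef_rot: [-0.706, 0.017, -0.017, 0.708]
contact_force: [0.5, 0.1, -0.0]
grip_width: 0.0559
```

```bash
python3 -c "
from h import *
p,d,c=grab('wrist');save(p,'w3.png')
print(ctrl.read_state()['joints']);go(tabpt('left',.36,.065),-2.9)
arc('left',.36)
W=world(c,d);m=(W[...,2]>.06)&(W[...,2]<.1)&(abs(W[...,0]-.5)<.04);P=W[m];print(len(P),P.mean(0) if len(P) else 0)
"
```

```text
[ 0.12257749  0.66605449 -0.51380536  1.66594553  0.39197933  0.91362561
 -0.59211884]
[-0.001, 0.001, -0.0, 0.001, 0.123, -0.002] rows~ 3.5
[-0.0, -0.005, -0.002]
[-0.0, -0.011, -0.005]
[-0.0, -0.015, -0.008]
[-0.0, -0.02, -0.011]
[-0.0, -0.024, -0.015]
[-0.0, -0.028, -0.019]
[-0.0, -0.032, -0.024]
[-0.0, -0.035, -0.029]
[-0.0, -0.038, -0.034]
[-0.0, -0.04, -0.04]
[-0.0, -0.042, -0.045]
[-0.0, -0.043, -0.051]
[-0.0, -0.044, -0.057]
[-0.0, -0.044, -0.063]
127 [0.47322153 0.04301593 0.06083883]
```

View pics/w3.png

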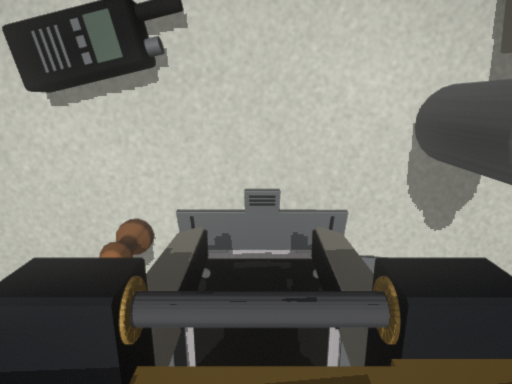

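The left tab is straight ahead at (262,200), centred between the fingers.

>>> servo_tool(deltas=[[0, 0, 0, 0, 0.05, -0.002, -0.2], [0, 0, 0, 0, 0.09, -0.002, -0.2], [0, 0, 0, 0, 0.11, -0.002, -0.2], [0, 0, 0, 0, 0.123, -0.002, -0.2], [0, 0, 0, 0, 0.123, -0.002, 1], [0, 0, 0, 0, 0.123, -0.002, 1], [0, 0, 0, 0, 0.123, -0.002, 1], [0, 0, 0, 0, 0.123, -0.002, 1], [0, 0, 0, 0, 0.123, -0.002, 1]], newtons=15)

```text
clock: 7.95
tool_pos: [0.5926, 0.0879, 0.1023]
eef_rot: [-0.706, 0.016, -0.019, 0.707]
contact_force: [2.7, 0.2, 1.8]
grip_width: 0.03
```

>>> servo_tool(deltas=[[0, 0, 0, 0, -0.005, -0.002, 1], [0, 0, 0, 0, -0.011, -0.005, 1], [0, 0, 0, 0, -0.015, -0.008, 1], [0, 0, 0, 0, -0.02, -0.011, 1], [0, 0, 0, 0, -0.024, -0.015, 1], [0, 0, 0, 0, -0.028, -0.019, 1], [0, 0, 0, 0, -0.032, -0.024, 1], [0, 0, 0, 0, -0.035, -0.029, 1], [0, 0, 0, 0, -0.038, -0.034, 1], [0, 0, 0, 0, -0.04, -0.04, 1], [0, 0, 0, 0, -0.042, -0.045, 1], [0, 0, 0, 0, -0.043, -0.051, 1], [0, 0, 0, 0, -0.044, -0.057, 1], [0, 0, 0, 0, -0.044, -0.063, 1], [0, 0, 0, 0, -0.044, -0.07, 1], [0, 0, 0, 0, -0.044, -0.075, 1], [0, 0, 0, 0, -0.044, -0.075, 1]])

```text
clock: 9.65
tool_pos: [0.5891, 0.0238, 0.1461]
eef_rot: [-0.7, 0.012, -0.018, 0.714]
contact_force: [5.4, 15.2, -5.7]
grip_width: 0.0296
```

```bash
python3 -c "
from h import *
print(tabpt('right',.42,.065)); go(tabpt('right',.42,.065)+[0,0,.06],-2.9)
arc('right',.42)
"
```

```text
[ 0.57141426 -0.31109548  0.03850443]
[-0.02, 0.008, 0.008, -0.003, -0.024, -0.335] rows~ 7.7
[0.0, -0.005, 0.002]
[0.0, -0.01, 0.005]
[0.0, -0.014, 0.008]
[0.0, -0.018, 0.012]
[0.0, -0.022, 0.016]
[0.0, -0.026, 0.02]
[0.0, -0.029, 0.025]
[0.0, -0.032, 0.03]
[0.001, -0.034, 0.035]
[0.001, -0.036, 0.04]
[0.001, -0.038, 0.045]
[0.001, -0.039, 0.051]
[0.001, -0.039, 0.056]
[0.001, -0.039, 0.062]
```

>>> servo_tool(deltas=[[0, 0, 0, 0, 0, 0, -0.2], [0, 0, 0, 0, 0, 0, -0.2], [0, 0, 0, 0, -0.04, 0, -0.2], [0, 0, 0, 0, -0.08, 0, -0.2], [0, 0, 0, 0, -0.08, -0.05, -0.2], [0, 0, 0, 0, -0.08, -0.1, -0.2], [0, 0, 0, 0, -0.08, -0.15, -0.2], [0, 0, 0, 0, -0.08, -0.2, -0.2], [0, 0, 0, 0, -0.08, -0.25, -0.2], [0, 0, 0, 0, -0.08, -0.3, -0.2], [0, 0, 0, 0, -0.08, -0.325, -0.2], [0, 0, 0, 0, -0.08, -0.325, -0.2]])

```text
clock: 10.85
tool_pos: [0.5674, -0.3194, 0.2234]
eef_rot: [0.708, -0.023, 0.019, -0.705]
contact_force: [-0.3, -0.6, 0.5]
grip_width: 0.0559
```

```bash
python3 -c "
from h import *
go(tabpt('right',.42,.065),-2.9)
"
```

```text
[0.004, -0.01, -0.006, 0.004, 0.12, 0.009] rows~ 3.4
```

>>> servo_tool(deltas=[[0, 0, 0, 0.003, 0.05, 0.006, -0.2], [0, 0, 0, 0.003, 0.09, 0.006, -0.2], [0, 0, 0, 0.003, 0.11, 0.006, -0.2], [0, 0, 0, 0.003, 0.12, 0.006, -0.2], [0, 0, 0, 0.003, 0.12, 0.006, 1], [0, 0, 0, 0.003, 0.12, 0.006, 1], [0, 0, 0, 0.003, 0.12, 0.006, 1], [0, 0, 0, 0.003, 0.12, 0.006, 1], [0, 0, 0, 0.003, 0.12, 0.006, 1]], newtons=15)

```text
clock: 11.75
tool_pos: [0.575, -0.306, 0.1056]
eef_rot: [0.707, -0.017, 0.018, -0.707]
contact_force: [0.3, -0.1, -0.1]
grip_width: 0.0203
```

>>> servo_tool(deltas=[[0, 0, 0, 0, -0.005, 0.002, 1], [0, 0, 0, 0, -0.01, 0.005, 1], [0, 0, 0, 0, -0.014, 0.008, 1], [0, 0, 0, 0, -0.018, 0.012, 1], [0, 0, 0, 0, -0.022, 0.016, 1], [0, 0, 0, 0, -0.026, 0.02, 1], [0, 0, 0, 0, -0.029, 0.025, 1], [0, 0, 0, 0, -0.032, 0.03, 1], [0, 0, 0, 0, -0.034, 0.035, 1], [0, 0, 0, 0, -0.036, 0.04, 1], [0, 0, 0, 0, -0.038, 0.045, 1], [0, 0, 0, 0, -0.039, 0.051, 1], [0, 0, 0, 0, -0.039, 0.056, 1], [0, 0, 0, 0, -0.039, 0.062, 1], [0, 0, 0, 0, -0.039, 0.069, 1], [0, 0, 0, 0, -0.039, 0.074, 1], [0, 0, 0, 0, -0.039, 0.074, 1]])

```text
clock: 13.45
tool_pos: [0.5785, -0.2308, 0.1438]
eef_rot: [-0.707, 0.017, -0.017, 0.707]
contact_force: [0.1, 1.1, 1.3]
grip_width: 0.0002
```

```bash
python3 -c "
from h import *
print(ctrl.read_state()['joints'])
print(tabpt('right',1.57,.067))
print(tabpt('far',.18,.065)); go(tabpt('far',.18,.065)+[0,0,.08],87.1)
"
```

```text
[ 0.62769645  0.80066131 -0.48666197  1.65546205  0.48183552  0.80764748
 -0.11929576]
[ 0.57441429 -0.251874    0.07899998]
[ 0.72526549 -0.11928285  0.02363692]
[-0.001, -1.567, 0.001, 0.141, -0.025, 0.118] rows~ 11.6
```

The right tab wasn't gripped: the fingers closed to 0. I'll raise the arm, move it back and look.

>>> servo_tool(deltas=[[0, 0, 0, 0, -0.05, 0, 0.5], [0, 0, 0, 0, -0.1, -0.02, -0.2], [0, 0, 0, 0, -0.12, -0.06, -0.2], [0, 0, 0, 0, -0.12, -0.11, -0.2], [0, 0, 0, 0, -0.12, -0.15, -0.2], [0, 0, 0, 0, -0.12, -0.15, -0.2]])

```text
clock: 14.05
tool_pos: [0.5674, -0.3916, 0.2626]
eef_rot: [0.709, -0.023, 0.021, -0.704]
contact_force: [-0.7, 0.5, -0.9]
grip_width: 0.044
```

```bash
python3 -c "
from h import *
p,d,c=grab('wrist');save(p,'w4.png');np.savez('w4.npz',p=p,d=d,**c)
p,d,c=grab('top');np.savez('top1.npz',p=p,d=d,**c)
save(cv2.resize(p[90:240,160:440],None,fx=2,fy=2),'top1.png')
"
python3 -c "
import cv2,numpy as np
a=cv2.imread('pics/w4.png');b=cv2.imread('pics/top1.png')
b=b[:, :560];b=cv2.resize(b,(512,int(b.shape[0]*512/560)));cv2.imwrite('pics/c4.png',np.vstack([a,b])[:600])"
```

```text
(no output)
```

View pics/c4.png

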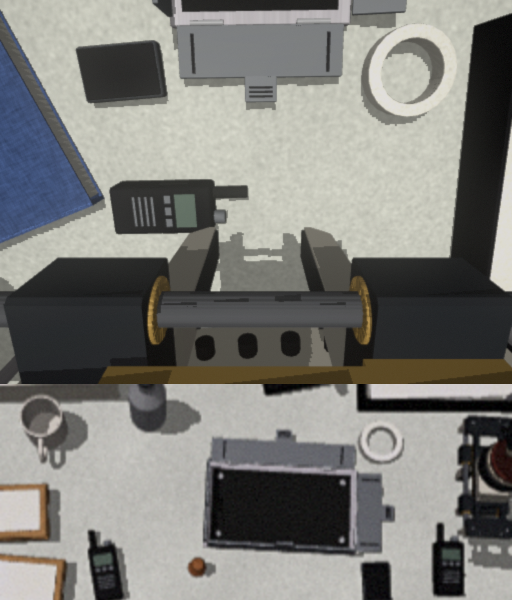

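The near and left panels are up. The right panel still has its tab at wrist pixel (261,92), so I'll measure it.

Run:
```python
from h import *
f=np.load('w4.npz');p,d=f['p'],f['d'];c=dict(K=f['K'],R=f['R'],t=f['t'])
W=world(c,d)
for u,v in((261,82),(261,92),(261,99),(220,70),(300,70),(261,60),(261,40),(261,32)):
    P=np.median(W[v-2:v+3,u-2:u+3].reshape(-1,3),0);q=P-np.r_[TC,0];print(u,v,P.round(4),'from hinge',((-q@EY)-.14).round(4),'lat',(q@EX).round(4))
go(tabpt('right',.3,.063),-2.9)
```

```text
261 82 [ 0.5738 -0.3029  0.0184] from hinge 0.051 lat 0.002
261 92 [ 0.5733 -0.3118  0.0191] from hinge 0.0599 lat 0.002
261 99 [ 0.573  -0.318   0.0195] from hinge 0.0662 lat 0.0019
220 70 [ 0.5371 -0.2901  0.0179] from hinge 0.0401 lat -0.0353
300 70 [ 0.6104 -0.2947  0.0174] from hinge 0.041 lat 0.0381
261 60 [ 0.5751 -0.2839  0.0172] from hinge 0.032 lat 0.0023
261 40 [ 0.5761 -0.267   0.0163] from hinge 0.015 lat 0.0024
261 32 [ 0.5766 -0.2603  0.0162] from hinge 0.0084 lat 0.0026
[-0.001, -0.001, -0.001, -0.002, 0.167, 0.071] rows~ 4.6
```

Run:
```python
from h import *
q=tabpt('right',.06,.063);q[2]=.021
go(q,-2.9)
arc('right',.06,1.6,16,.063,.063)
```

```text
[-0.001, -0.001, -0.001, -0.002, 0.177, 0.068] rows~ 4.8
[-0.0, -0.006, 0.001]
[-0.0, -0.012, 0.002]
[-0.0, -0.018, 0.004]
[-0.0, -0.023, 0.006]
[-0.0, -0.029, 0.009]
[-0.0, -0.034, 0.012]
[-0.0, -0.038, 0.016]
[-0.0, -0.043, 0.02]
[-0.0, -0.047, 0.025]
[-0.0, -0.05, 0.03]
[-0.0, -0.053, 0.035]
[-0.0, -0.055, 0.041]
[-0.0, -0.057, 0.047]
[-0.0, -0.058, 0.053]
[-0.0, -0.059, 0.059]
[-0.0, -0.059, 0.065]
```

>>> servo_tool(deltas=[[0, 0, 0, 0, 0.03, 0.03, -0.2], [0, 0, 0, 0, 0.07, 0.066, -0.2], [0, 0, 0, 0, 0.11, 0.066, -0.2], [0, 0, 0, 0, 0.15, 0.066, -0.2], [0, 0, 0, 0, 0.165, 0.066, -0.2], [0, 0, 0, 0, 0.177, 0.066, -0.2], [0, 0, 0, 0, 0.177, 0.066, -0.2], [0, 0, 0, 0, 0.177, 0.066, 1], [0, 0, 0, 0, 0.177, 0.066, 1], [0, 0, 0, 0, 0.177, 0.066, 1], [0, 0, 0, 0, 0.177, 0.066, 1], [0, 0, 0, 0, 0.177, 0.066, 1], [0, 0, 0, 0, 0.177, 0.066, 1], [0, 0, 0, 0, 0.177, 0.066, 1]], newtons=15)

```text
clock: 15.55
tool_pos: [0.573, -0.3165, 0.0866]
eef_rot: [0.707, -0.018, 0.017, -0.707]
contact_force: [-4.8, -0.6, 2.5]
grip_width: 0.0296
```

>>> servo_tool(deltas=[[0, 0, 0, 0, -0.006, 0.001, 1], [0, 0, 0, 0, -0.012, 0.002, 1], [0, 0, 0, 0, -0.018, 0.004, 1], [0, 0, 0, 0, -0.023, 0.006, 1], [0, 0, 0, 0, -0.029, 0.009, 1], [0, 0, 0, 0, -0.034, 0.012, 1], [0, 0, 0, 0, -0.038, 0.016, 1], [0, 0, 0, 0, -0.043, 0.02, 1], [0, 0, 0, 0, -0.047, 0.025, 1], [0, 0, 0, 0, -0.05, 0.03, 1], [0, 0, 0, 0, -0.053, 0.035, 1], [0, 0, 0, 0, -0.055, 0.041, 1], [0, 0, 0, 0, -0.057, 0.047, 1], [0, 0, 0, 0, -0.058, 0.053, 1], [0, 0, 0, 0, -0.059, 0.059, 1], [0, 0, 0, 0, -0.059, 0.065, 1], [0, 0, 0, 0, -0.059, 0.072, 1], [0, 0, 0, 0, -0.059, 0.077, 1], [0, 0, 0, 0, -0.059, 0.077, 1]])

```text
clock: 17.45
tool_pos: [0.5768, -0.2416, 0.1489]
eef_rot: [0.709, -0.018, 0.017, -0.705]
contact_force: [-9.8, -4.3, 10.2]
grip_width: 0.0261
```

```bash
python3 -c "
from h import *
print(tabpt('right',1.57,.067))
print(tabpt('far',.18,.065)); go(tabpt('far',.18,.065)+[0,0,.12],87.1)
"
```

```text
[ 0.57441429 -0.251874    0.07899998]
[ 0.72526549 -0.11928285  0.02363692]
[0.004, -1.57, -0.007, 0.142, -0.061, 0.129] rows~ 11.6
```

>>> servo_tool(deltas=[[0, 0, 0, 0, 0, 0, -0.2], [0, 0, 0, 0, 0, 0, -0.2], [0, 0, 0, 0, -0.04, 0, -0.2], [0, 0, 0, 0, -0.08, 0, -0.2], [0, 0.15, 0, 0.02, -0.1, 0.02, -0.2], [0, 0.3, 0, 0.04, -0.1, 0.04, -0.2], [0, 0.45, 0, 0.06, -0.1, 0.06, -0.2], [0, 0.6, 0, 0.08, -0.1, 0.08, -0.2], [0, 0.75, 0, 0.09, -0.1, 0.1, -0.2], [0, 0.9, 0, 0.09, -0.1, 0.12, -0.2], [0, 1.05, 0, 0.09, -0.1, 0.125, -0.2], [0, 1.2, 0, 0.09, -0.1, 0.125, -0.2], [0, 1.35, 0, 0.09, -0.1, 0.125, -0.2], [0, 1.5, 0, 0.09, -0.1, 0.125, -0.2], [0, 1.571, 0, 0.09, -0.1, 0.125, -0.2], [0, 1.571, 0, 0.09, -0.1, 0.125, -0.2]])

```text
clock: 19.05
tool_pos: [0.6755, -0.1162, 0.2466]
eef_rot: [0.487, -0.511, 0.512, -0.49]
contact_force: [0.6, -0.2, 0.2]
grip_width: 0.0556
```

```bash
python3 -c "
from h import *
p,d,c=grab('wrist');save(p,'w5.png');np.savez('w5.npz',p=p,d=d,**c)
p,d,c=grab('scene');np.savez('scene1.npz',p=p,d=d,**c);save(cv2.resize(p[80:280,100:420],None,fx=1.6,fy=1.6,interpolation=cv2.INTER_CUBIC),'s1.png')
a=cv2.imread('pics/w5.png')[:280];b=cv2.imread('pics/s1.png');cv2.imwrite('pics/c5.png',np.vstack([a,b]))
"
```

```text
(no output)
```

View pics/c5.png

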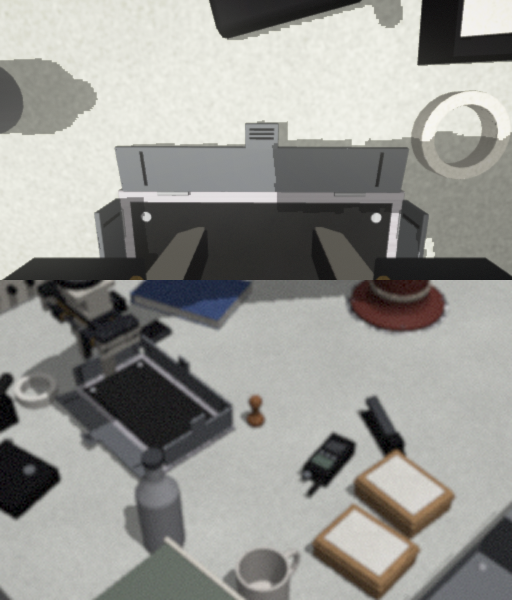

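The left and right walls are up, and the far panel is still flat with its tab at (262,135).

Run:
```python
from h import *
f=np.load('w5.npz');p,d=f['p'],f['d'];c=dict(K=f['K'],R=f['R'],t=f['t'])
W=world(c,d)
for u,v in((262,128),(262,135),(262,143),(180,170),(330,170)):
    P=np.median(W[v-2:v+3,u-2:u+3].reshape(-1,3),0);q=P-np.r_[TC,0];print(u,v,P.round(4),'from hinge',((q@EX)-.08).round(4),'lat',(q@EY).round(4))
# side panels top points
for n in('left','right'):
    q=(W-np.r_[TC,0]);ly=q@EY;m=(abs(abs(ly)-.14)<.03)&(np.sign(ly)==(1 if n=='left' else -1))&(W[...,2]>.045)&(W[...,2]<.09)&(abs(q@EX)<.09)
    print(n,m.sum(),np.percentile(ly[m],[5,50,95]).round(4) if m.any() else '')
q=tabpt('far',.18,.064);go(q,87.1)
```

```text
262 128 [ 0.7262 -0.1196  0.0267] from hinge 0.0649 lat -0.0003
262 135 [ 0.7198 -0.1193  0.0257] from hinge 0.0585 lat -0.0003
262 143 [ 0.7126 -0.119   0.0239] from hinge 0.0513 lat -0.0004
180 170 [ 0.6903 -0.0407  0.0194] from hinge 0.0251 lat 0.0767
330 170 [ 0.6839 -0.1816  0.0197] from hinge 0.0258 lat -0.0644
left 658 [0.1373 0.1381 0.1418]
right 643 [-0.1411 -0.1374 -0.1367]
[-0.003, 0.005, -0.002, 0.0, 0.158, 0.049] rows~ 4.3
```

>>> servo_tool(deltas=[[0, 0, 0, 0, 0.03, 0.048, -0.2], [0, 0, 0, 0, 0.07, 0.048, -0.2], [0, 0, 0, 0, 0.11, 0.048, -0.2], [0, 0, 0, 0, 0.145, 0.048, -0.2], [0, 0, 0, 0, 0.16, 0.048, -0.2], [0, 0, 0, 0, 0.16, 0.048, -0.2], [0, 0, 0, 0, 0.16, 0.048, 1], [0, 0, 0, 0, 0.16, 0.048, 1], [0, 0, 0, 0, 0.16, 0.048, 1], [0, 0, 0, 0, 0.16, 0.048, 1], [0, 0, 0, 0, 0.16, 0.048, 1], [0, 0, 0, 0, 0.16, 0.048, 1]], newtons=15)

```text
clock: 20.35
tool_pos: [0.7222, -0.1198, 0.0862]
eef_rot: [-0.487, 0.512, -0.512, 0.488]
contact_force: [-0.1, 2.7, 1.6]
grip_width: 0.0293
```

Run:
```python
from h import *
arc('far',.18,1.6,16,.063,.065)
```

```text
[-0.0, -0.005, -0.001]
[-0.0, -0.011, -0.003]
[-0.0, -0.016, -0.005]
[-0.0, -0.021, -0.007]
[-0.0, -0.026, -0.01]
[-0.0, -0.03, -0.014]
[-0.0, -0.035, -0.018]
[-0.0, -0.038, -0.022]
[-0.0, -0.042, -0.026]
[-0.0, -0.045, -0.031]
[-0.0, -0.048, -0.036]
[-0.0, -0.05, -0.041]
[-0.0, -0.052, -0.047]
[-0.0, -0.053, -0.052]
[-0.0, -0.054, -0.058]
[-0.0, -0.054, -0.064]
```

>>> servo_tool(deltas=[[0, 0, 0, 0, -0.005, -0.001, 1], [0, 0, 0, 0, -0.011, -0.003, 1], [0, 0, 0, 0, -0.016, -0.005, 1], [0, 0, 0, 0, -0.021, -0.007, 1], [0, 0, 0, 0, -0.026, -0.01, 1], [0, 0, 0, 0, -0.03, -0.014, 1], [0, 0, 0, 0, -0.035, -0.018, 1], [0, 0, 0, 0, -0.038, -0.022, 1], [0, 0, 0, 0, -0.042, -0.026, 1], [0, 0, 0, 0, -0.045, -0.031, 1], [0, 0, 0, 0, -0.048, -0.036, 1], [0, 0, 0, 0, -0.05, -0.041, 1], [0, 0, 0, 0, -0.052, -0.047, 1], [0, 0, 0, 0, -0.053, -0.052, 1], [0, 0, 0, 0, -0.054, -0.058, 1], [0, 0, 0, 0, -0.054, -0.064, 1], [0, 0, 0, 0, -0.054, -0.071, 1], [0, 0, 0, 0, -0.054, -0.075, 1], [0, 0, 0, 0, -0.054, -0.075, 1]])

```text
clock: 22.25
tool_pos: [0.6692, -0.1196, 0.1446]
eef_rot: [0.472, -0.495, 0.529, -0.502]
contact_force: [43.8, -1.6, -28.8]
grip_width: 0.0006
```

The grip slipped off and the closed fingers are pressing on the panel, so I'm backing off.

>>> servo_tool(deltas=[[0, 0, 0, 0, 0, 0.01, 1], [0, 0, 0, 0, 0, 0.02, 1], [0, 0, 0, 0, 0, 0.025, 1]])

```text
clock: 22.55
tool_pos: [0.6739, -0.121, 0.1419]
eef_rot: [0.487, -0.51, 0.515, -0.488]
contact_force: [-0.5, 0.4, 1.1]
grip_width: 0.0001
```

Run:
```python
from h import *
p,d,c=grab('wrist');save(p,'w6.png');np.savez('w6.npz',p=p,d=d,**c)
print(ctrl.read_state())
```

```text
{'clock': 22.6, 'joints': array([ 0.19769783,  0.83459119, -0.09766764,  1.47161105,  0.10171027,
        0.83491855, -1.55726517]), 'joint_vel': array([ 0.00351849, -0.01456453, -0.00206398,  0.03381682, -0.00336485,
       -0.05205914,  0.00090397]), 'joint_torque': array([ 2.95416545e-01, -4.88175523e+01, -5.47124650e-01, -1.05126286e+01,
        1.10707391e-02,  1.38075426e+00,  7.21068893e-03]), 'tool_pos': array([ 0.67387105, -0.12101761,  0.14148554]), 'eef_rot': array([ 0.48685033, -0.51029608,  0.51461252, -0.48759473]), 'contact_force': array([ 4.90653767, -1.37489197,  3.26959829]), 'moment': array([-0.02694908, -0.98185439,  0.01984625]), 'grip_width': 0.0003541351952060148}
```

View pics/w6.png

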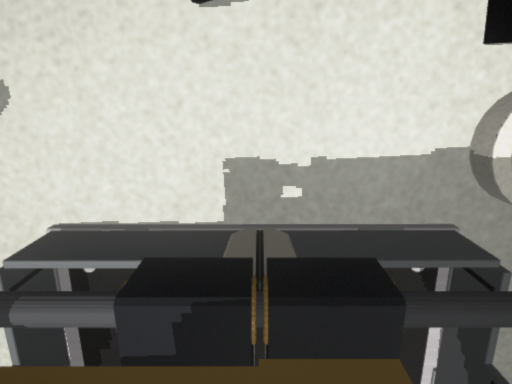

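Run:
```python
from h import *
f=np.load('w6.npz');p,d=f['p'],f['d'];c=dict(K=f['K'],R=f['R'],t=f['t'])
W=world(c,d)
for u in(100,180,340,420):
  for v in (230,240,250,258):
    P=W[v,u];q=P-np.r_[TC,0];print(u,v,'x-hinge',((q@EX)-.08).round(4),'z',P[2].round(4))
```

```text
100 230 x-hinge 0.004 z 0.0157
100 240 x-hinge 0.0039 z 0.0322
100 250 x-hinge 0.0043 z 0.0477
100 258 x-hinge 0.004 z 0.0572
180 230 x-hinge 0.0039 z 0.0158
180 240 x-hinge 0.0041 z 0.033
180 250 x-hinge 0.0038 z 0.0468
180 258 x-hinge 0.0485 z 0.148
340 230 x-hinge 0.004 z 0.0166
340 240 x-hinge 0.004 z 0.0333
340 250 x-hinge 0.0042 z 0.0482
340 258 x-hinge 0.0489 z 0.149
420 230 x-hinge 0.0042 z 0.0175
420 240 x-hinge 0.0036 z 0.0328
420 250 x-hinge 0.0045 z 0.0489
420 258 x-hinge 0.0042 z 0.0587
```

>>> servo_tool(deltas=[[0, 0, 0, 0, -0.05, 0, 0.5], [0, 0, 0, 0, -0.1, 0, -0.2], [0, 0, 0, 0, -0.14, -0.03, -0.2], [0, 0, 0, 0, -0.16, -0.07, -0.2], [0, 0, 0, 0, -0.18, -0.12, -0.2], [0, 0, 0, 0, -0.2, -0.16, -0.2], [0, 0, 0, 0, -0.2, -0.2, -0.2], [0, 0, 0, 0, -0.2, -0.2, -0.2]])

```text
clock: 23.4
tool_pos: [0.4638, -0.1103, 0.3395]
eef_rot: [-0.49, 0.515, -0.511, 0.483]
contact_force: [-0.1, -0.2, -0.4]
grip_width: 0.0551
```

Run:
```python
from h import *
p,d,c=grab('wrist');save(p,'w7.png');np.savez('w7.npz',p=p,d=d,**c)
W=world(c,d);q=W-np.r_[TC,0];X=q@EX;Y=q@EY;Z=W[...,2]
for n,r,l,h in(('near',-X,Y,.08),('far',X,Y,.08),('left',Y,X,.14),('right',-Y,X,.14)):
    for nm,m in(('wall',(Z>.05)&(Z<.065)&(abs(r-h)<.03)&(abs(l)<(.12 if h==.08 else .06))),('tab',(Z>.072)&(Z<.09)&(abs(r-h)<.05)&(abs(l)<.03))):
        print(n,nm,m.sum(),(np.percentile(r[m],[10,50,90])-h).round(4) if m.any() else '')
```

```text
near wall 1121 [-0.0039 -0.002   0.0004]
near tab 172 [-0.0043 -0.0023  0.0002]
far wall 0 
far tab 0 
left wall 858 [-0.0027 -0.0021  0.0011]
left tab 315 [-0.0029 -0.0019  0.0012]
right wall 823 [-0.0029 -0.0023  0.0009]
right tab 314 [-0.0031 -0.0021  0.0011]
```

View pics/w7.png

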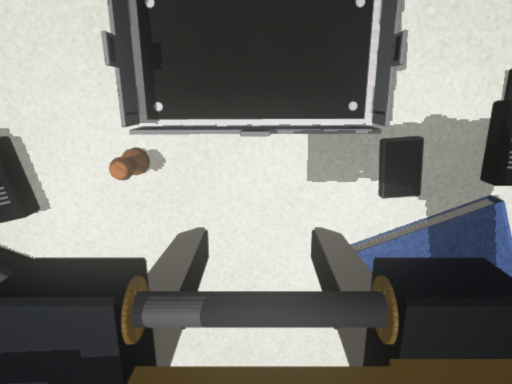

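All four walls read vertical to within about 2 mm. The far outer face keeps the same x from z=16 to 58 mm. Next I'll measure the radios again.

```bash
cat >> h.py <<'E'
def radio(c,p,d,x0,x1,y0,y1,zmin=.015,ztop=.032,k=None,dark=210):
    """body rect of a radio from points above zmin in the world window"""
    W=world(c,d);m=(W[...,0]>x0)&(W[...,0]<x1)&(W[...,1]>y0)&(W[...,1]<y1)&(W[...,2]>zmin)&(W[...,2]<.06)&(p.astype(int).sum(2)<dark)
    s=float(np.median(d[m]))/c['K'][0][0]           # m/px
    k=k or int(.02/s)|1
    m=cv2.morphologyEx(m.astype(np.uint8),cv2.MORPH_CLOSE,np.ones((k,k)))
    b=cv2.morphologyEx(m,cv2.MORPH_OPEN,cv2.getStructuringElement(cv2.MORPH_ELLIPSE,(k,k)))
    def pts(q):
        v,u=np.nonzero(q);return np.array([ray(c,a,e,ztop)[:2] for a,e in zip(u,v)],np.float32)
    Q=pts(b);(x,y),(w,h),a=cv2.minAreaRect(Q);B=cv2.boxPoints(((x,y),(w,h),a));e=max([B[1]-B[0],B[2]-B[1]],key=np.linalg.norm)
    ant=pts(m&(1-b));e=e/np.linalg.norm(e)
    if len(ant) and (ant.mean(0)-[x,y])@e<0:e=-e
    print('radio c',round(x,4),round(y,4),'size',round(w,3),round(h,3),'yaw',round(float(np.degrees(np.arctan2(e[1],e[0]))),1),'n',len(Q))
    return x,y,np.degrees(np.arctan2(e[1],e[0]))
E
python3 - <<'E'
from h import *
p,d,c=grab('top');np.savez('top2.npz',p=p,d=d,**c)
radio(c,p,d,.36,.6,.15,.28);radio(c,p,d,.36,.6,-.5,-.35)
print(ctrl.read_state()['joints'])
go([.47,-.415,.20],-90)
E
```

```text
radio c 0.4554 0.2111 size 0.112 0.049 yaw 10.1 n 470
radio c 0.4356 -0.4086 size 0.066 0.162 yaw -13.1 n 607
[ 0.28168699  0.31940622 -0.13139269  1.83172744  0.05130613  0.99550837
 -1.49358079]
[0.002, -0.052, 0.002, 0.304, 0.075, 0.016] rows~ 7.3
```

>>> servo_tool(deltas=[[0, -0.05, 0, 0.05, 0, -0.01, -0.6], [0, -0.05, 0, 0.1, 0.01, -0.02, -0.6], [0, -0.05, 0, 0.15, 0.03, -0.03, -0.6], [0, -0.05, 0, 0.2, 0.04, -0.05, -0.6], [0, -0.05, 0, 0.25, 0.05, -0.06, -0.6], [0, -0.05, 0, 0.3, 0.06, -0.07, -0.6], [0, -0.05, 0, 0.304, 0.06, -0.07, -0.6], [0, -0.05, 0, 0.304, 0.06, -0.07, -0.6]])

```text
clock: 24.3
tool_pos: [0.3848, -0.4135, 0.278]
eef_rot: [-0.499, 0.502, -0.501, 0.497]
contact_force: [0.6, 1.3, -0.7]
grip_width: 0.0745
```

Run:
```python
from h import *
p,d,c=grab('wrist');save(p,'w8.png');np.savez('w8.npz',p=p,d=d,**c)
x,y,a=radio(c,p,d,.36,.6,-.5,-.34)
go([x,y,.022],a+90)
```

```text
radio c 0.4692 -0.4176 size 0.048 0.1 yaw -1.5 n 3695
[0.002, 0.023, -0.001, 0.007, 0.191, 0.083] rows~ 5.2
```

View pics/w8.png

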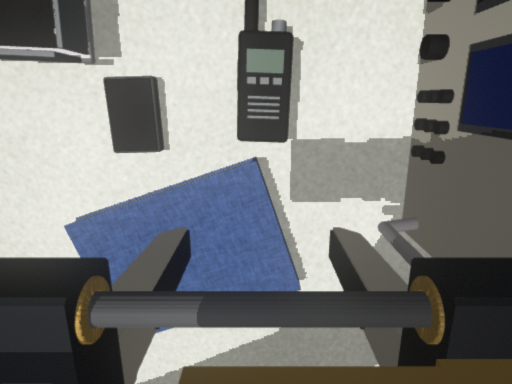

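The wrist view shows radio B at (265,85), well fitted, with the console on the right at column 410 and beyond. I'll check the clearance there.

Run:
```python
from h import *
for f in('w8','top2'):
    f=np.load(f+'.npz');W=world(dict(K=f['K'],R=f['R'],t=f['t']),f['d'])
    m=(W[...,2]>.06)&(W[...,2]<.3)&(W[...,0]>.38)&(W[...,0]<.56)&(W[...,1]<-.45)
    print(m.sum(),np.percentile(W[m][:,1],[90,99,100]).round(3), np.percentile(W[m][:,2],[5,50,95]).round(3))
    m&=W[...,1]>-.56; 
    i=np.argsort(-W[m][:,1])[:400:60]; print(W[m][i].round(3))
```

```text
25162 [-0.451 -0.45  -0.45 ] [0.066 0.138 0.297]
[[ 0.383 -0.45   0.228]
 [ 0.386 -0.45   0.227]
 [ 0.391 -0.45   0.242]
 [ 0.39  -0.45   0.243]
 [ 0.411 -0.45   0.296]
 [ 0.392 -0.45   0.253]
 [ 0.406 -0.45   0.293]]
3410 [-0.567 -0.561 -0.552] [0.075 0.187 0.193]
[[ 0.496 -0.552  0.067]]
```

>>> servo_tool(deltas=[[0, 0.02, 0, 0.004, 0.02, 0.045, -0.6], [0, 0.02, 0, 0.004, 0.05, 0.083, -0.6], [0, 0.02, 0, 0.004, 0.09, 0.083, -0.6], [0, 0.02, 0, 0.004, 0.13, 0.083, -0.6], [0, 0.02, 0, 0.004, 0.17, 0.083, -0.6], [0, 0.02, 0, 0.004, 0.19, 0.083, -0.6], [0, 0.02, 0, 0.004, 0.19, 0.083, -0.6], [0, 0.02, 0, 0.004, 0.19, 0.083, 1], [0, 0.02, 0, 0.004, 0.19, 0.083, 1], [0, 0.02, 0, 0.004, 0.19, 0.083, 1], [0, 0.02, 0, 0.004, 0.19, 0.083, 1], [0, 0.02, 0, 0.004, 0.19, 0.083, 1]], newtons=30)

```text
clock: 25.55
tool_pos: [0.4708, -0.4135, 0.0908]
eef_rot: [0.495, -0.504, 0.506, -0.495]
contact_force: [-0.2, -0.0, 3.0]
grip_width: 0.0499
```

>>> servo_tool(deltas=[[0, 0, 0, 0, -0.04, 0, 1], [0, 0, 0, 0, -0.08, 0, 1], [0, 0, 0, 0, -0.12, 0, 1], [0, 0, 0, 0, -0.13, 0, 1], [0, 0, 0, 0, -0.13, 0, 1]])

```text
clock: 26.05
tool_pos: [0.4705, -0.413, 0.2211]
eef_rot: [0.495, -0.504, 0.506, -0.495]
contact_force: [0.1, -0.5, -3.1]
grip_width: 0.0498
```

Run:
```python
from h import *
# body centre at tray x=-17mm (antenna +x: -67..+68), tray y=-75
q=np.r_[TC,0]+EX*(-.017)+EY*(-.075)
q[2]=.11;go(q,87.1)
q[2]=.032;go(q,87.1)
```

```text
[-0.002, 0.031, 0.001, -0.229, 0.046, 0.086] rows~ 6.0
[-0.002, 0.031, 0.001, -0.229, 0.124, 0.086] rows~ 6.5
```

>>> servo_tool(deltas=[[0, 0.031, 0, -0.045, 0, 0.02, 1], [0, 0.031, 0, -0.09, 0, 0.04, 1], [0, 0.031, 0, -0.135, 0, 0.06, 1], [0, 0.031, 0, -0.18, 0, 0.086, 1], [0, 0.031, 0, -0.229, 0, 0.086, 1], [0, 0.031, 0, -0.229, 0, 0.086, 1], [0, 0.031, 0, -0.229, 0, 0.086, 1]])

```text
clock: 26.75
tool_pos: [0.5597, -0.1829, 0.2171]
eef_rot: [-0.489, 0.513, -0.509, 0.488]
contact_force: [0.2, -0.3, -2.3]
grip_width: 0.0498
```

Run:
```python
from h import *
p,d,c=grab('scene');save(cv2.resize(p[80:230,100:340],None,fx=2.5,fy=2.5),'s2.png')
q=np.r_[TC,0]+EX*(-.017)+EY*(-.075)
q[2]=.036;go(q,87.1);print(ctrl.read_state()['grip_width'])
```

```text
[0.005, 0.001, -0.0, 0.0, 0.116, 0.002] rows~ 3.3
0.04973971097514921
```

View pics/s2.png

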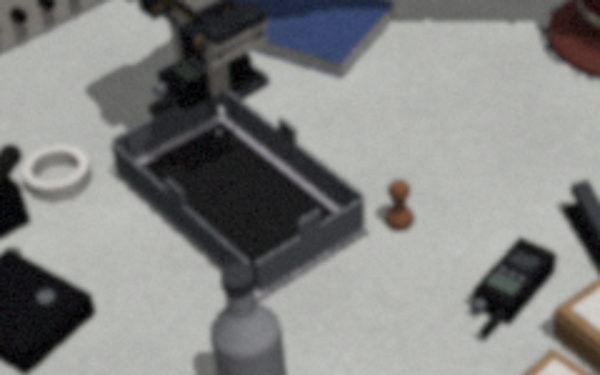

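The scene view shows all four walls upright, the radio held over the right half of the box, and the stamp untouched.

>>> servo_tool(deltas=[[0, 0, 0, 0, 0.04, 0.001, 1], [0, 0, 0, 0, 0.08, 0.001, 1], [0, 0, 0, 0, 0.1, 0.001, 1], [0, 0, 0, 0, 0.11, 0.001, 1], [0, 0, 0, 0, 0.115, 0.001, 1], [0, 0, 0, 0, 0.117, 0.001, 1], [0, 0, 0, 0, 0.117, 0.001, 1]])

```text
clock: 27.5
tool_pos: [0.5622, -0.1863, 0.1036]
eef_rot: [0.487, -0.512, 0.513, -0.487]
contact_force: [-0.0, 0.8, -2.7]
grip_width: 0.05
```

>>> servo_tool(deltas=[[0, 0, 0, 0, 0.003, 0, 1], [0, 0, 0, 0, 0.004, 0, 1], [0, 0, 0, 0, 0.004, 0, -0.4], [0, 0, 0, 0, 0.004, 0, -0.4], [0, 0, 0, 0, 0.004, 0, -0.4], [0, 0, 0, 0, -0.03, 0, -0.4], [0, 0, 0, 0, -0.08, 0, -0.4], [0, 0, 0, 0, -0.13, 0, -0.4], [0, 0, 0, 0, -0.16, 0, -0.4]])

```text
clock: 28.4
tool_pos: [0.5628, -0.186, 0.267]
eef_rot: [0.486, -0.511, 0.514, -0.488]
contact_force: [1.2, 0.5, 0.7]
grip_width: 0.0653
```

Run:
```python
from h import *
p,d,c=grab('top');np.savez('top3.npz',p=p,d=d,**c)
radio(c,p,d,.36,.6,.12,.28)
go([.37,.21,.22],100)
```

```text
radio c 0.4538 0.2109 size 0.108 0.05 yaw 8.8 n 455
[-0.013, -0.225, 0.005, -0.386, -0.018, -0.214] rows~ 9.8
```

>>> servo_tool(deltas=[[0, -0.2, 0, -0.043, -0.015, -0.02, -0.6], [0, -0.2, 0, -0.086, -0.015, -0.04, -0.6], [0, -0.2, 0, -0.13, -0.015, -0.065, -0.6], [0, -0.2, 0, -0.17, -0.015, -0.09, -0.6], [0, -0.2, 0, -0.21, -0.015, -0.11, -0.6], [0, -0.2, 0, -0.25, -0.015, -0.13, -0.6], [0, -0.2, 0, -0.29, -0.015, -0.15, -0.6], [0, -0.2, 0, -0.33, -0.015, -0.175, -0.6], [0, -0.2, 0, -0.37, -0.015, -0.195, -0.6], [0, -0.2, 0, -0.386, -0.015, -0.2, -0.6], [0, -0.2, 0, -0.386, -0.015, -0.2, -0.6]])

```text
clock: 29.55
tool_pos: [0.38, 0.2127, 0.2778]
eef_rot: [-0.537, 0.46, -0.459, 0.538]
contact_force: [1.7, -0.2, 0.2]
grip_width: 0.074
```

Run:
```python
from h import *
p,d,c=grab('wrist');save(p,'w9.png');np.savez('w9.npz',p=p,d=d,**c)
x,y,a=radio(c,p,d,.36,.6,.13,.27)
go([x,y,.024],a+90)
```

```text
radio c 0.4572 0.2136 size 0.1 0.048 yaw 10.7 n 3659
[0.0, -0.033, 0.0, 0.008, 0.188, 0.076] rows~ 5.1
```

View pics/w9.png

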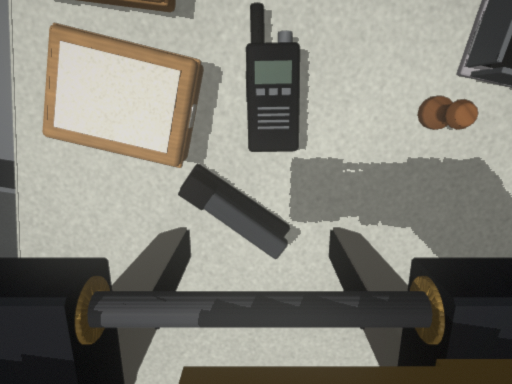

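The wrist view shows radio A at (273,97), with the meal box edge at column 200 and the stapler below, so the fingers have room.

>>> servo_tool(deltas=[[0, -0.033, 0, 0.008, 0.02, 0.04, -0.5], [0, -0.033, 0, 0.008, 0.05, 0.075, -0.5], [0, -0.033, 0, 0.008, 0.09, 0.075, -0.5], [0, -0.033, 0, 0.008, 0.13, 0.075, -0.5], [0, -0.033, 0, 0.008, 0.17, 0.075, -0.5], [0, -0.033, 0, 0.008, 0.188, 0.075, -0.5], [0, -0.033, 0, 0.008, 0.188, 0.075, -0.5], [0, -0.033, 0, 0.008, 0.188, 0.075, 1], [0, -0.033, 0, 0.008, 0.188, 0.075, 1], [0, -0.033, 0, 0.008, 0.188, 0.075, 1], [0, -0.033, 0, 0.008, 0.188, 0.075, 1], [0, -0.033, 0, 0.008, 0.188, 0.075, 1]], newtons=30)

```text
clock: 30.8
tool_pos: [0.4575, 0.213, 0.0911]
eef_rot: [-0.543, 0.452, -0.453, 0.544]
contact_force: [-0.2, -1.7, 6.4]
grip_width: 0.0498
```

>>> servo_tool(deltas=[[0, 0, 0, 0, -0.04, 0, 1], [0, 0, 0, 0, -0.08, 0, 1], [0, 0, 0, 0, -0.12, 0, 1], [0, 0, 0, 0, -0.13, 0, 1], [0, 0, 0, 0, -0.13, 0, 1]])

```text
clock: 31.3
tool_pos: [0.457, 0.2135, 0.2213]
eef_rot: [-0.542, 0.452, -0.453, 0.545]
contact_force: [0.0, -1.2, -2.7]
grip_width: 0.0498
```

Run:
```python
from h import *
q=np.r_[TC,0]+EX*(-.017)+EY*(.07)
q[2]=.15;go(q,87.1)
```

```text
[-0.003, 0.234, -0.001, 0.271, 0.006, 0.063] rows~ 6.6
```

>>> servo_tool(deltas=[[0, 0.1, 0, 0.04, 0, 0.01, 1], [0, 0.234, 0, 0.085, 0, 0.02, 1], [0, 0.234, 0, 0.13, 0, 0.03, 1], [0, 0.234, 0, 0.175, 0, 0.045, 1], [0, 0.234, 0, 0.22, 0, 0.055, 1], [0, 0.234, 0, 0.271, 0, 0.063, 1], [0, 0.234, 0, 0.271, 0, 0.063, 1], [0, 0.234, 0, 0.271, 0, 0.063, 1]])

```text
clock: 32.1
tool_pos: [0.5667, -0.044, 0.2171]
eef_rot: [-0.487, 0.515, -0.513, 0.484]
contact_force: [0.2, 1.1, -1.6]
grip_width: 0.05
```

Run:
```python
from h import *
q=np.r_[TC,0]+EX*(-.017)+EY*(.07)
q[2]=.036;go(q,87.1);print(ctrl.read_state()['grip_width'])
```

```text
[0.005, -0.005, 0.001, -0.003, 0.116, 0.002] rows~ 3.3
0.04998511567710408
```

>>> servo_tool(deltas=[[0, 0, 0, -0.002, 0.04, 0.001, 1], [0, 0, 0, -0.002, 0.08, 0.001, 1], [0, 0, 0, -0.002, 0.1, 0.001, 1], [0, 0, 0, -0.002, 0.11, 0.001, 1], [0, 0, 0, -0.002, 0.117, 0.001, 1], [0, 0, 0, -0.002, 0.121, 0.001, 1], [0, 0, 0, -0.002, 0.121, 0.001, 1], [0, 0, 0, -0.002, 0.121, 0.001, -0.4], [0, 0, 0, -0.002, 0.121, 0.001, -0.4], [0, 0, 0, -0.002, 0.121, 0.001, -0.4], [0, 0, 0, -0.002, 0.08, 0.001, -0.4], [0, 0, 0, -0.002, 0.03, 0.001, -0.4], [0, 0, 0, -0.002, -0.02, 0.001, -0.4], [0, 0, 0, -0.002, -0.05, -0.03, -0.4], [0, 0, 0, -0.002, -0.07, -0.06, -0.4], [0, 0, 0, -0.002, -0.07, -0.06, -0.4]])

```text
clock: 33.7
tool_pos: [0.5063, -0.0368, 0.293]
eef_rot: [0.486, -0.512, 0.514, -0.488]
contact_force: [-0.4, 0.7, -0.0]
grip_width: 0.0649
```

Run:
```python
from h import *
p,d,c=grab('wrist');save(p,'w10.png');np.savez('w10.npz',p=p,d=d,**c)
p,d,c=grab('top');np.savez('top4.npz',p=p,d=d,**c)
W=world(c,d)
def rect(name,x0,x1,y0,y1):
    m=(W[...,2]>.03)&(W[...,2]<.06)&(W[...,0]>x0)&(W[...,0]<x1)&(W[...,1]>y0)&(W[...,1]<y1)
    (x,y),wh,a=cv2.minAreaRect(W[m][:,:2].astype(np.float32));print(name,round(x,3),round(y,3),np.round(wh,3),round(a,1))
rect('m1',.5,.66,.27,.48);rect('m2',.35,.49,.25,.48)
print(ctrl.read_state()['joints'])
go([.556,.27,.12],0);go([.428,.24,.12],-4.6)
```

```text
m1 0.584 0.382 [0.147 0.131] 2.2
m2 0.418 0.333 [0.173 0.123] 85.5
[ 0.10843752  0.41358819 -0.11203072  1.84049659  0.05815623  0.88846625
 -1.65287634]
[-0.002, 1.52, -0.002, -0.309, 0.105, 0.032] rows~ 11.2
[-0.002, -1.542, 0.002, -0.272, 0.105, -0.095] rows~ 11.4
```

View pics/w10.png

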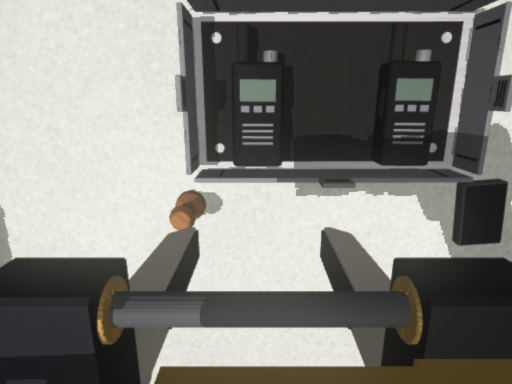

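Both radios lie flat in the box, at (258,110) and (405,110). I have two pictures left. Next is meal box 1.

>>> servo_tool(deltas=[[0, -0.15, 0, -0.04, 0, 0.005, 0.2], [0, -0.3, 0, -0.08, 0, 0.01, 0.2], [0, -0.45, 0, -0.12, 0, 0.015, 0.2], [0, -0.6, 0, -0.16, 0, 0.02, 0.2], [0, -0.75, 0, -0.2, 0, 0.03, 0.2], [0, -0.9, 0, -0.24, 0.03, 0.035, 0.2], [0, -1.05, 0, -0.28, 0.06, 0.035, 0.2], [0, -1.2, 0, -0.309, 0.09, 0.035, 0.2], [0, -1.35, 0, -0.309, 0.105, 0.035, 0.2], [0, -1.5, 0, -0.309, 0.105, 0.035, 0.2], [0, -1.621, 0, -0.309, 0.105, 0.035, 0.2], [0, -1.621, 0, -0.309, 0.105, 0.035, 0.2]])

```text
clock: 35.0
tool_pos: [0.5592, 0.2699, 0.1824]
eef_rot: [-0.707, 0.002, 0.0, 0.707]
contact_force: [0.1, 0.7, 0.1]
grip_width: 0.0376
```

Run:
```python
from h import *
print(ctrl.read_state()['joints'])
go([.557,.275,.027],0);go([.557,.5,.027],0)
```

```text
[-0.18678338  0.75106892 -0.51126085  1.63198425  0.4457016   0.87969777
 -0.8742687 ]
[-0.0, -0.002, -0.003, -0.002, 0.09, 0.005] rows~ 2.8
[-0.0, -0.002, -0.003, -0.002, 0.09, 0.23] rows~ 5.9
```

>>> servo_tool(deltas=[[0, 0, 0, -0.002, 0.045, 0.004, 0.1], [0, 0, 0, -0.002, 0.09, 0.004, 0.1], [0, 0, 0, -0.002, 0.09, 0.01, 0.1], [0, 0, 0, -0.002, 0.09, 0.025, 0.1], [0, 0, 0, -0.002, 0.09, 0.04, 0.1], [0, 0, 0, -0.002, 0.09, 0.055, 0.1], [0, 0, 0, -0.002, 0.09, 0.07, 0.1], [0, 0, 0, -0.002, 0.09, 0.085, 0.1], [0, 0, 0, -0.002, 0.09, 0.1, 0.1], [0, 0, 0, -0.002, 0.09, 0.115, 0.1], [0, 0, 0, -0.002, 0.09, 0.13, 0.1], [0, 0, 0, -0.002, 0.09, 0.145, 0.1], [0, 0, 0, -0.002, 0.09, 0.16, 0.1], [0, 0, 0, -0.002, 0.09, 0.175, 0.1], [0, 0, 0, -0.002, 0.09, 0.19, 0.1], [0, 0, 0, -0.002, 0.09, 0.205, 0.1], [0, 0, 0, -0.002, 0.09, 0.22, 0.1], [0, 0, 0, -0.002, 0.09, 0.23, 0.1], [0, 0, 0, -0.002, 0.09, 0.23, 0.1]])

```text
clock: 36.9
tool_pos: [0.5557, 0.5025, 0.0946]
eef_rot: [-0.706, -0.0, 0.001, 0.708]
contact_force: [-0.4, -0.2, -0.4]
grip_width: 0.042
```

Run:
```python
from h import *
p,d,c=grab('scene');save(p,'s3.png')
p,d,c=grab('wrist');save(p,'w11.png')
cv2.imwrite('pics/c11.png',np.hstack([cv2.imread('pics/s3.png')[150:,200:],cv2.imread('pics/w11.png')[:234,:440]]))
go([.428,.245,.13],-4.6);go([.428,.245,.027],-4.6)
```

```text
[0.001, 0.079, -0.0, -0.129, -0.101, -0.255] rows~ 7.1
[0.001, 0.079, -0.0, -0.129, 0.002, -0.255] rows~ 6.7
```

View pics/c11.png

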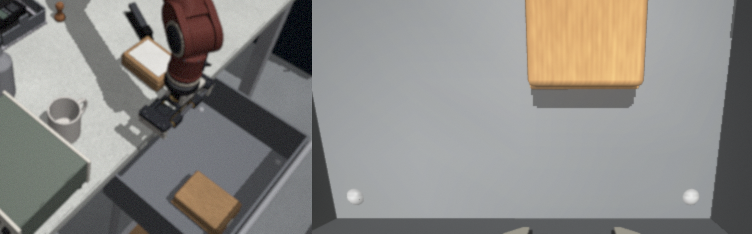

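Meal box 1 is in the tub, at (205,200) in the left half of the picture. Next is meal box 2.

>>> servo_tool(deltas=[[0, 0.079, 0, 0, -0.05, 0, 0.1], [0, 0.079, 0, 0, -0.1, 0, 0.1], [0, 0.079, 0, -0.02, -0.1, -0.045, 0.1], [0, 0.079, 0, -0.04, -0.1, -0.09, 0.1], [0, 0.079, 0, -0.06, -0.1, -0.135, 0.1], [0, 0.079, 0, -0.08, -0.1, -0.18, 0.1], [0, 0.079, 0, -0.1, -0.1, -0.22, 0.1], [0, 0.079, 0, -0.129, -0.1, -0.255, 0.1], [0, 0.079, 0, -0.129, -0.1, -0.255, 0.1], [0, 0.079, 0, -0.129, -0.1, -0.255, 0.1]])

```text
clock: 38.0
tool_pos: [0.4278, 0.2434, 0.1953]
eef_rot: [0.707, -0.029, 0.029, -0.706]
contact_force: [0.9, -0.6, -0.4]
grip_width: 0.0419
```

Run:
```python
from h import *
go([.428,.247,.027],-4.6);go([.44,.5,.027],-4.6)
p,d,c=grab('wrist');W=world(c,d)
m=(W[...,2]>.035)&(W[...,2]<.055)&(W[...,1]>.25)&(W[...,1]<.48)&(W[...,0]<.52)&(W[...,0]>.34)
print(m.sum(),np.percentile(W[m],[1,99],axis=0).round(3))
```

```text
[0.001, -0.002, 0.001, -0.0, 0.103, 0.004] rows~ 3.1
[0.001, -0.002, 0.001, -0.009, 0.103, 0.257] rows~ 6.5
23606 [[0.345 0.257 0.037]
 [0.481 0.378 0.049]]
```

>>> servo_tool(deltas=[[0, 0, 0, 0, 0.05, 0.003, 0.1], [0, 0, 0, 0, 0.095, 0.003, 0.1], [0, 0, 0, 0, 0.103, 0.003, 0.1], [0, 0, 0, 0, 0.103, 0.02, 0.1], [0, 0, 0, 0, 0.103, 0.035, 0.1], [0, 0, 0, 0, 0.103, 0.05, 0.1], [0, 0, 0, 0, 0.103, 0.066, 0.1], [0, 0, 0, -0.001, 0.103, 0.082, 0.1], [0, 0, 0, -0.002, 0.103, 0.098, 0.1], [0, 0, 0, -0.003, 0.103, 0.114, 0.1], [0, 0, 0, -0.004, 0.103, 0.13, 0.1], [0, 0, 0, -0.005, 0.103, 0.146, 0.1], [0, 0, 0, -0.006, 0.103, 0.162, 0.1], [0, 0, 0, -0.007, 0.103, 0.178, 0.1], [0, 0, 0, -0.008, 0.103, 0.194, 0.1], [0, 0, 0, -0.009, 0.103, 0.21, 0.1], [0, 0, 0, -0.009, 0.103, 0.226, 0.1], [0, 0, 0, -0.009, 0.103, 0.242, 0.1], [0, 0, 0, -0.009, 0.103, 0.257, 0.1], [0, 0, 0, -0.009, 0.103, 0.257, 0.1]])

```text
clock: 40.05
tool_pos: [0.4379, 0.5055, 0.0919]
eef_rot: [-0.705, 0.028, -0.027, 0.708]
contact_force: [-0.2, -0.1, 0.6]
grip_width: 0.0419
```

>>> servo_tool(deltas=[[0, 0, 0, 0, -0.05, 0, 0.1], [0, 0, 0, 0, -0.1, 0, 0.1], [0, 0, 0, 0, -0.15, -0.04, 0.1], [0, 0, 0, 0, -0.17, -0.08, 0.1], [0, 0, 0, 0, -0.17, -0.12, 0.1], [0, 0, 0, 0, -0.17, -0.15, 0.1], [0, 0, 0, 0, -0.17, -0.15, 0.1]])

```text
clock: 40.75
tool_pos: [0.4281, 0.3467, 0.2619]
eef_rot: [0.709, -0.03, 0.031, -0.704]
contact_force: [0.0, 0.1, -0.2]
grip_width: 0.0415
```

Run:
```python
from h import *
p,d,c=grab('top');np.savez('top5.npz',p=p,d=d,**c);W=world(c,d)
p2,d2,c2=grab('scene');cv2.imwrite('pics/c12.png',cv2.cvtColor(np.vstack([p[60:290],p2]),cv2.COLOR_RGB2BGR)[:600])
f=np.load('top0.npz')
# untouched things: compare with start
for n,(u0,v0,u1,v1) in dict(stapler=(188,212,235,245),mug=(165,90,200,135),flask=(225,78,255,118),stamp=(260,182,274,198),tape=(354,106,385,136),ink=(357,184,378,212),log=(340,205,425,280)).items():
    print(n,np.abs(p[v0:v1,u0:u1].astype(int)-f['p'][v0:v1,u0:u1]).mean().round(1))
q=W-np.r_[TC,0];X=q@EX;Y=q@EY;Z=W[...,2]
m=(abs(X)<.06)&(abs(Y)<.12)&(Z>.025)
for s in(1,-1):
    k=m&(Y*s>0);print(k.sum(),np.percentile(X[k],[2,98]).round(3),np.percentile(Y[k],[2,98]).round(3),np.percentile(Z[k],[5,50,95]).round(3))
```

```text
stapler 84.0
mug 18.7
flask 17.5
stamp 24.9
tape 25.1
ink 14.5
log 22.5
469 [-0.058  0.05 ] [0.032 0.081] [0.032 0.041 0.046]
428 [-0.058  0.05 ] [-0.098 -0.051] [0.029 0.041 0.046]
```

View pics/c12.png

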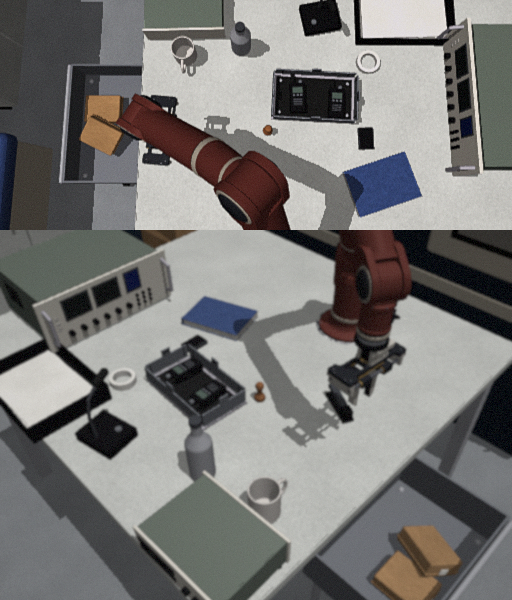

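Both meal boxes are in the tub, the radios lie in the upright box, and the other things stand as before. One last check: is there a third radio on the part of the desk the arm hid at the start?

Run:
```python
from h import *
for n in('top5','top0'):
    f=np.load(n+'.npz');W=world(dict(K=f['K'],R=f['R'],t=f['t']),f['d']);g=f['p'].astype(int).sum(2)
    m=((W[...,2]>.012)&(W[...,2]<.06)&(g<200)).astype(np.uint8)
    k,l,s,ce=cv2.connectedComponentsWithStats(m)
    print(n,[(s[i,4],ce[i].round().astype(int).tolist(),np.median(W[l==i],0).round(2).tolist()) for i in range(1,k) if s[i,4]>120])
q=np.load('top5.npz');print(q['p'][235:384:30,300:512:40].astype(int).sum(2))
```

```text
top5 [(np.int32(1700), [404, 63], [0.95, -0.44, 0.04]), (np.int32(1053), [319, 78], [0.85, -0.13, 0.03]), (np.int32(732), [302, 149], [0.61, -0.06, 0.04]), (np.int32(539), [335, 162], [0.55, -0.18, 0.04]), (np.int32(154), [313, 180], [0.5, -0.11, 0.04]), (np.int32(282), [365, 198], [0.44, -0.29, 0.02]), (np.int32(307), [354, 247], [0.28, -0.24, 0.03])]
top0 [(np.int32(1746), [405, 63], [0.94, -0.44, 0.04]), (np.int32(1057), [319, 78], [0.86, -0.13, 0.03]), (np.int32(494), [405, 190], [0.46, -0.41, 0.03]), (np.int32(427), [217, 193], [0.45, 0.21, 0.03]), (np.int32(285), [366, 198], [0.44, -0.29, 0.02]), (np.int32(1700), [383, 243], [0.29, -0.33, 0.03]), (np.int32(312), [210, 230], [0.33, 0.23, 0.04]), (np.int32(670), [275, 324], [0.04, 0.03, 0.02])]
[[344 377 237 583 297 586]
 [605 327 220 590 600 570]
 [604 329 618 569 591 586]
 [ 77 611 591 596 608 565]
 [ 70 624 594 622 615 578]]
```

No third radio is present. I'm handing the job in.

```bash
python3 -c "
from h import *
s=ctrl.read_state();print(s['clock'],s['contact_force']);print(job_done())"
```

```text
40.85 [-0.33512453  0.37092454 -1.00223564]
the job is handed in; nothing more can be done
None
```

The desk is ready and the job was handed in at about 41 s. All four box sides were folded up first. Both radios then went flat on the box floor, and both meal boxes were pushed off the left end into the tub.

**Last checks:**
- **Box sides:** after folding, the near, left and right walls and their tabs measured within about 2 mm of upright. The far panel's outer face was vertical from z = 16 to 58 mm. The final pictures show all four still up.
- **Radios:** both are well inside the box, with their tops about 41 mm above the desk, so they lie flat. I found only two at the start, and a final search showed no third.
- **Meal boxes:** both are inside the tub; the second may be leaning on the first.
- **Other things:** in the final pictures they stand where they were. My numeric before-and-after image comparison proved little because of shadows. The arm hid the stapler in the final top view, but the final scene view shows it near its place.

**What went wrong:**
- **Right tab:** my first grip missed because the panel lay lower than I had measured. I measured it again and folded it on the second try.
- **Far tab:** the grip slipped off near the end of the swing, and the tool read about 44 N along x and 29 N along z against the panel stop. I backed off at once. I believe only the fingertips were touching, so the 40 N limit on the arm and gripper body should not apply, but I could not confirm that.

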